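Nest the bowl covers upside down on the trivet

ROBOT

A 6-joint arm with a two-finger parallel gripper is mounted at the origin on a cart in front of the work surface, level with it; the furniture and walls round the work are solid. World frame = base frame: x ahead of the robot, y to its left, z up, the work surface at z = 0. Lengths are in m, angles in rad, forces in N, time in s.
With the tool pointing down it reaches from about 0.35 to 0.8 m from the base axis. Payload 7.3 kg.
Tool frame: the origin (TCP) lies at the very end of the fingers, on their centre line; the grasp point (between the pads) lies 19 mm behind it; z points along the fingers, y is the line along which they close (so a half turn about z gives the same grasp; the last joint's range is limited). The gripper opens to 85 mm and grips with 20 to 120 N. Pads are 22 mm wide; open, the fingers measure 114 mm over their backs; the gripper's body (76 mm by 85 mm) begins 54 mm behind the grasp point. The pads swing forward as they close: fully open they stand 13 mm farther back than shut.
Start: joints at [1.183, 0.342, 1.524, -0, 1.275, -0.146], TCP at [0.126, 0.51, 0.231] pointing down, gripper open.
Joint ranges: [-2.53, 2.53], [-0.77, 2.02], [0.04, 2.7], [-1, 4.14], [0.28, 2.66], [-3.11, 3.11]. Speed limits (rad/s): [2.57, 2.57, 3.14, 3.14, 3.14, 3.14].

INTERFACE

Orientations are given as a rotation vector (axis times angle).
In Python, from station import arm gives the robot as it stands.
- The arm moves only by the tool step_arm, never from a script. Its argument "commands" is a list of rows, each a list of 5 numbers: the shift along the tool's x, y, z in mm, then the turn about the tool's z in degrees, then the closure, from 0 (fully open) to 1 (shut). A call has 1 to 5 rows; each row is the pose to reach, as a shift and turn from the pose commanded when the call began, along the tool's axes at that moment; what a row does not reach only later rows make up. A row lasts 1/10 s, in which the tool goes at most 50 mm and 8.59 degrees, less where a joint would pass 70% of its speed; a pose out of reach is approached as far as the arm can. A call with a gripper value outside its range is refused whole. The fingers move at their own pace and stop on an object; "grip_force" is the grip in N (left out, the last holds). Time passes only in rows, so rows that repeat a pose let the fingers close. It gives the time, the measured TCP pose, the force, the opening and the grip force at its end, in the units of the state.
- arm.get_state(): the state, without advancing time (a new reading comes with each control period).
- arm.read_camera(name): name is "scene" or "side" or "wrist"; returns (picture, depth): 384x512x3 uint8, blue, green, red; 384x512 float32, m along the optical axis (not along the pixel's ray), 0 where there is no reading.
- arm.camera_info(name): a dict with "intrinsics" (3x3 intrinsics, pixels), "k1" (the pictures are not rectified: a ray, as slopes to the right and down, at radius r is drawn at 1 + k1 r^2 times it, then the intrinsics apply), "T" (4x4, takes a point from camera to world coordinates); the wrist camera has in their place "T_tool_cam" (4x4, takes a point from camera to tool coordinates, whose origin is the TCP and whose axes are the flange's). Camera axes: x right, y down, z forward; pixel columns grow to the right and rows downward; lengths in m; the calibration is good to about 2 mm. A picture is of the moment at which its call begins: read the wrist's pose just before it. camera_info takes no time and is no camera call.
- arm.finish_job(): hands the job in; it is judged then, once.
Trained networks look in the newest picture that a camera, given by its name, has taken for a name from the list of things; names that differ only in an ending like _2 or _b are one class to them, and where a whole thing is asked for, a point or a joint stands for the part that bears it (a point fixed in the world has none). Each returns a list of dicts, best first, with "score" (0 to 1); they miss things now and then, are a little off and sometimes report something else, mostly with a low value. They report only what shows in the picture. A call takes as long as a camera call. They do not tell look-alikes from the thing itself.
- arm.search_frame(camera, label): "rect" ([left, top, width, height] in pixels, round what is visible of it).
The state is a dict: "t": time; "joint_pos": joint angles; "qvel": joint speeds; "joint_torque": joint torques, N m; "position": TCP position; "eef_rot": TCP orientation; "force": force on the tool from outside, world axes, zero at the start; "torque": the same for the moment, N m; "finger_gap": finger opening in m; "finger_force": force on a finger pad.
Only numpy, scipy, OpenCV 4.12 (cv2) and the standard library are available. Lean on these libraries where they do the work, as an engineer would, in place of code of your own. Each camera call takes 0.05 s, during which the arm holds its last target. There are 200 camera calls.

TASK

Put the three stoneware bowl covers from the draining rack away as one upside-down stack on the round cork trivet: each stands level on its foot with its hollow facing up, the largest in the middle of the trivet, the medium one cupped centrally inside it and the smallest centrally inside the medium one. Put them down in that order, and leave the pepper mill, cup, tin, garlic and spice jar where they stand.

Things in the scene. Friction and masses are not known exactly. Their poses are not given: they have to be found in the camera images.
- lid_large: largest of 3 alike white stoneware bowl covers: rim diameter 124 mm, 60 mm tall, wall 8 mm, 200 g; round foot 48 mm across, 20 tall, on the crown. Origin: centre of the foot's end face; +z: axis from foot to open mouth (rim z=60 mm, flat inside floor 58 across at z=28, straight skirt z=38 to 60), up when it stands on its foot. Starts in any rack bay, +z about 35 deg from vertical, leaning to the rack's front. Round: its spin is of no matter
- lid_medium: middle-sized of 3 alike white stoneware bowl covers: rim diameter 106 mm, 60 mm tall, wall 8 mm, 160 g; round foot 48 mm across, 20 tall, on the crown. Origin: centre of the foot's end face; +z: axis from foot to open mouth (rim z=60 mm, flat inside floor 58 across at z=28, straight skirt z=38 to 60), up when it stands on its foot. Starts in any rack bay, +z about 35 deg from vertical, leaning to the rack's front. Round: its spin is of no matter
- lid_small: smallest of 3 alike white stoneware bowl covers: rim diameter 88 mm, 60 mm tall, wall 8 mm, 120 g; round foot 48 mm across, 20 tall, on the crown. Origin: centre of the foot's end face; +z: axis from foot to open mouth (rim z=60 mm, flat inside floor 58 across at z=28, straight skirt z=38 to 60), up when it stands on its foot. Starts in any rack bay, +z about 35 deg from vertical, leaning to the rack's front. Round: its spin is of no matter
- rack: fixed dark wire draining rack, 340 mm long, 80 high. Origin: on the worktop under the middle bay's foot centre; -x front, y along the bays, z up. Bays' foot centres: y = -123, 0, 123 mm, z = 45. A cover's foot lies on rungs sloping 35 deg (rising to +x), its edge on two 18 mm pegs; nothing holds it at the mouth side: it lifts out along its own axis
- trivet: fixed round cork mat, 110 mm across, 8 mm thick, lying on the worktop. Origin: centre of its underside, z up
- mill: bystander, loose: grey-white pepper mill, 48 mm across, 231 mm tall, standing between rack and trivet. Origin: centre of its underside, z up
- mug: bystander, loose: small cup with a handle, 62 x 92 x 51 mm. Origin: centre of its underside, z up
- tin: bystander, loose: food tin, 75 mm across, 58 mm tall. Origin: centre of its underside, z up
- garlic: bystander, loose: garlic bulb, about 60 mm. Origin: about the centre of its underside
- jar: bystander, loose: spice jar with a red cap, 45 mm across, 106 mm tall. Origin: centre of its underside, z up
Not all that is in view belongs to the job. What is shaped like the lid_small but turquoise or yellow is not meant.

How it is judged:
On the way, in this order (a step that is already met when the one before it is completed fails the run):
1. the largest cover stands upside down, level, in the middle of the trivet and is let go (angle between lid_large's own z axis and vertical below 0.1 rad and horizontal distance between lid_large and trivet below 0.025 m and height (world z) of lid_large between 0.004 and 0.013 m and contact force between lid_large and the fingers below 0.05 N), for 0.2 s.
2. the medium cover sits level and centred inside the largest and is let go (angle between each of lid_large, lid_medium's own z axis and vertical below 0.1 rad and horizontal distance between lid_large and trivet below 0.025 m and height (world z) of lid_large between 0.004 and 0.013 m and horizontal distance between lid_medium and lid_large below 0.013 m and z of lid_medium in the frame of lid_large between 0.024 and 0.033 m and contact force between lid_medium and the fingers below 0.05 N), for 0.2 s.
3. the smallest cover sits level and centred inside the medium one and is let go (angle between each of lid_large, lid_medium, lid_small's own z axis and vertical below 0.1 rad and horizontal distance between lid_large and trivet below 0.025 m and height (world z) of lid_large between 0.004 and 0.013 m and horizontal distance between lid_medium and lid_large below 0.013 m and z of lid_medium in the frame of lid_large between 0.024 and 0.033 m and horizontal distance between lid_small and lid_medium below 0.013 m and z of lid_small in the frame of lid_medium between 0.024 and 0.033 m and contact force between lid_small and the fingers below 0.05 N), for 0.2 s.
At the end, for the whole second after the job is handed in: All covers at rest, hollow up, within 0.1 rad of level: the largest on the trivet within 25 mm of its centre; the medium inside it and the smallest inside the medium, each foot face 24 to 33 mm above the one below and within 13 mm of its axis (angle between each of lid_large, lid_medium, lid_small's own z axis and vertical below 0.1 rad and horizontal distance between lid_large and trivet below 0.025 m and height (world z) of lid_large between 0.004 and 0.013 m and horizontal distance between lid_medium and lid_large below 0.013 m and z of lid_medium in the frame of lid_large between 0.024 and 0.033 m and horizontal distance between lid_small and lid_medium below 0.013 m and z of lid_small in the frame of lid_medium between 0.024 and 0.033 m and linear speed of each of lid_large, lid_medium, lid_small below 0.02 m/s); the robot touches nothing.
It fails at once if the pepper mill is moved more than 30 mm or knocked over (distance of mill from where it was at the start of the episode above 0.03 m or angle between mill's own z axis and vertical above 0.5 rad).
It fails at once if the cup is moved more than 30 mm or knocked over (distance of mug from where it was at the start of the episode above 0.03 m or angle between mug's own z axis and vertical above 0.5 rad).
It fails at once if the tin is moved more than 30 mm or knocked over (distance of tin from where it was at the start of the episode above 0.03 m or angle between tin's own z axis and vertical above 0.5 rad).
It fails at once if the garlic is moved more than 30 mm or knocked over (distance of garlic from where it was at the start of the episode above 0.03 m).
It fails at once if the spice jar is moved more than 30 mm or knocked over (distance of jar from where it was at the start of the episode above 0.03 m or angle between jar's own z axis and vertical above 0.5 rad).
It also fails if it takes over 72 s, if anything falls off the work surface, if the arm or the gripper's body presses on something with over 40 N, if the wrist force passes 120 N, or if a joint passes its speed limit or range.

## Working session

There is one attempt and no reset: what is moved stays moved. The work goes in short steps, Python scripts to look and compute and a tool call to move; the robot and the scene stay as the last step left them, time stands still between calls to the robot, and variables do not carry over. Pictures are saved under pics/ and viewed, at most 10 in all, crops included, and the job is handed in when it is done.

Besides the shell and the picture viewer there is one more tool, called after "Request:" by a JSON object that holds its "method" and its "body", one argument or row to a line. step_arm: Moves the arm, as the interface text tells. Its arguments: {"type":"object","properties":{"commands":{"type":"array","items":{"type":"array","items":{"type":"number"}}},"grip_force":{"type":"number"}},"required":["commands"]}

```bash
ls; mkdir -p pics; cat > h.py <<'E'
import numpy as np, cv2
from station import arm
from scipy.spatial.transform import Rotation as R
def Ttool(s=None):
    s=s or arm.get_state(); T=np.eye(4); T[:3,:3]=R.from_rotvec(s["eef_rot"]).as_matrix(); T[:3,3]=s["position"]; return T
def cloud(name):
    s=arm.get_state(); im,d=arm.read_camera(name); ci=arm.camera_info(name)
    K=np.array(ci["intrinsics"]); k1=ci["k1"]
    T=np.array(ci["T"]) if "T" in ci else Ttool(s)@np.array(ci["T_tool_cam"])
    v,u=np.mgrid[:d.shape[0],:d.shape[1]]
    p=cv2.undistortPoints(np.stack([u,v],-1).reshape(-1,1,2).astype(np.float64),K,np.array([k1,0,0,0.])).reshape(d.shape+(2,))
    P=np.dstack([p[...,0]*d,p[...,1]*d,d]); W=P@T[:3,:3].T+T[:3,3]; W[d==0]=np.nan
    return im,W
E
python3 - <<'E'
from h import *
print(arm.get_state())
for c in("scene","side"):
    im,W=cloud(c); cv2.imwrite(f"pics/{c}.png",im); np.save(f"{c}.npy",W)
    print(c,np.array(arm.camera_info(c)["T"])[:3].round(2).tolist())
    for n in("lid_large","lid_medium","lid_small","rack","trivet","mill","mug","tin","garlic","jar"):
        for r in arm.search_frame(c,n)[:4]:
            x,y,w,h=r["rect"]; q=W[int(y):int(y+h)+1,int(x):int(x+w)+1].reshape(-1,3)
            print(n,round(r["score"],2),np.round(r["rect"]).astype(int),np.nanmedian(q,0).round(3))
print(arm.camera_info("wrist"))
E
```

```text
pics
{'t': 0.0, 'joint_pos': array([ 1.18299909e+00,  3.42735432e-01,  1.52504982e+00, -2.25858240e-05,
        1.27540273e+00, -1.46004080e-01]), 'qvel': array([-5.68685304e-04, -3.58852961e-04,  1.60656835e-05, -1.35387110e-03,
        1.08244805e-03, -3.94983313e-04]), 'joint_torque': array([ 4.30687720e-06, -4.33688736e+01, -2.46006095e+01, -1.50974938e-04,
        8.08057463e-03, -1.35578418e-05]), 'position': array([0.12553548, 0.50933996, 0.23060792]), 'eef_rot': array([-3.78824651e-01, -3.11826519e+00,  2.42584624e-03]), 'force': array([-0.6007549 ,  0.42798835,  0.26075409]), 'torque': array([ 0.0247198 , -0.00247304,  0.0274553 ]), 'finger_force': 0.0, 'finger_gap': 0.08513735653445409}
scene [[0.57, -0.47, 0.68, -0.31], [-0.82, -0.34, 0.46, -0.5], [0.02, -0.82, -0.58, 0.79]]
lid_large 0.59 [222 151  47  51] [0.574 0.148 0.065]
lid_medium 0.88 [183 146  41  41] [0.551 0.269 0.068]
lid_medium 0.44 [190 213  25  24] [0.392 0.143 0.019]
lid_small 0.68 [135 166  31  31] [0.447 0.374 0.025]
lid_small 0.61 [175 140  25  30] [0.596 0.383 0.054]
rack 0.72 [325 271  49  40] [ 0.421 
[... 1479 characters left out ...]
rlic 0.53 [294 217  20  18] [0.394 0.163 0.019]
garlic 0.53 [274 123  12  55] [ 0.494 -0.101  0.091]
jar 0.8 [297 174  17  29] [0.395 0.029 0.046]
{'intrinsics': array([[305.26341606,   0.        , 260.25119035],
       [  0.        , 305.26341606, 194.44655482],
       [  0.        ,   0.        ,   1.        ]]), 'k1': 0.017212319962601568, 'T_tool_cam': array([[-3.94054409e-05, -9.47300489e-01, -3.20346346e-01,
         8.35640558e-02],
       [ 9.99999784e-01,  1.73034970e-04, -6.34692878e-04,
        -9.85781901e-04],
       [ 6.56675994e-04, -3.20346302e-01,  9.47300278e-01,
        -1.42810578e-01],
       [ 0.00000000e+00,  0.00000000e+00,  0.00000000e+00,
         1.00000000e+00]])}
```

```bash
python3 -c "
import cv2,numpy as np
a=cv2.imread('pics/scene.png')[110:330,110:430];b=cv2.imread('pics/side.png')[110:310,180:330]
cv2.imwrite('pics/a.png',cv2.resize(a,None,fx=2.5,fy=2.5,interpolation=2));cv2.imwrite('pics/b.png',cv2.resize(b,None,fx=3,fy=3,interpolation=2))"
```

```text
(no output)
```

View pics/a.png

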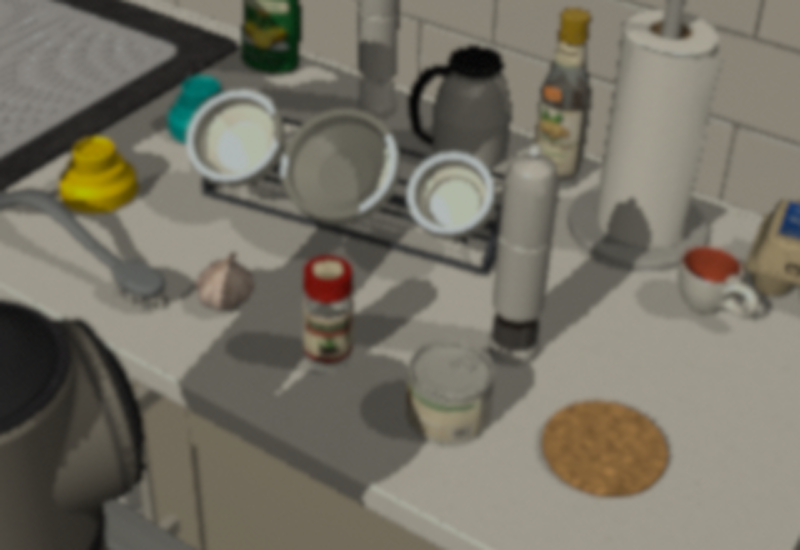

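View pics/b.png

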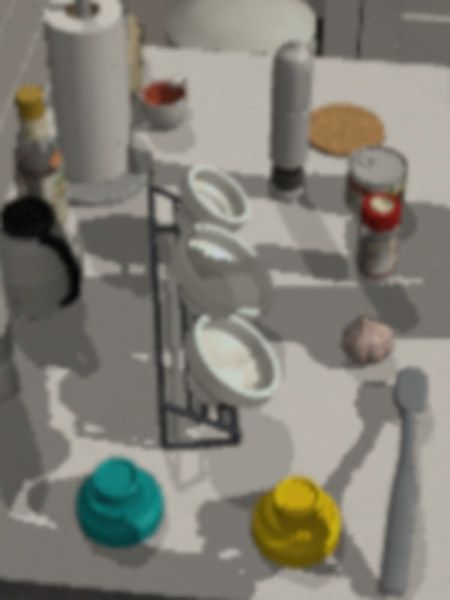

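Both views show the three white covers in the rack: medium in the left bay (scene 203,165), large in the middle (246,176) and small in the right bay (290,187). The look-alikes are turquoise (scene 187,150) and yellow (148,178), both standing on the worktop. The trivet is at (350,288) and the mill at about (318,215). I choose the three white ones and move above the rack for a close look.

Request:
{"method": "step_arm", "body": {
  "commands": [
    [-40,-25,-40,0,0],
    [-80,-50,-70,0,0],
    [-120,-70,-100,0,0],
    [-160,-95,-120,0,0],
    [-160,-95,-120,0,0]
  ]
}}

```text
t: 1.6
position: [0.2606, 0.3775, 0.3537]
eef_rot: [0.382, 3.115, 0.004]
force: [-0.9, 0.5, 0.7]
finger_gap: 0.0856
finger_force: 0.0
```

Request:
{"method": "step_arm", "body": {
  "commands": [
    [-40,-25,0,0,0],
    [-80,-50,0,0,0],
    [-120,-75,0,0,0],
    [-160,-100,0,0,0],
    [-160,-100,0,0,0]
  ]
}}

```text
t: 2.1
position: [0.3929, 0.2401, 0.3509]
eef_rot: [0.389, 3.116, -0.002]
force: [-0.7, -0.2, -0.5]
finger_gap: 0.0855
finger_force: 0.0
```

Request:
{"method": "step_arm", "body": {
  "commands": [
    [-40,-25,0,0,0],
    [-80,-50,0,0,0],
    [-120,-77,0,0,0],
    [-120,-77,0,0,0],
    [-120,-77,0,0,0]
  ]
}}

```text
t: 2.6
position: [0.4878, 0.1402, 0.3509]
eef_rot: [-0.381, -3.117, -0.001]
force: [-0.9, 0.2, -0.6]
finger_gap: 0.0852
finger_force: 0.0
```

```bash
cat >> h.py <<'E'
from scipy.optimize import least_squares
def prof(Rr):
    return np.array([(0,0),(24,0),(24,20),(Rr-14,26),(Rr,38),(Rr,60),(Rr-8,60),(Rr-8,38),(29,28),(0,28)])/1000
def pdist(r,z,pl):
    q=np.stack([r,z],-1)[:,None]; a=pl[:-1][None]; d=(pl[1:]-pl[:-1])[None]
    t=np.clip(((q-a)*d).sum(-1)/(d*d).sum(-1),0,1)
    return np.linalg.norm(q-a-t[...,None]*d,axis=-1).min(1)
def fitlid(P,Rr,o0,ax0,n=1500):
    P=P[np.random.default_rng(0).permutation(len(P))[:n]]; pl=prof(Rr)
    ax0=np.array(ax0)/np.linalg.norm(ax0)
    e1=np.cross(ax0,[0,1,0.]);e1/=np.linalg.norm(e1);e2=np.cross(ax0,e1)
    def dec(x): a=ax0+x[3]*e1+x[4]*e2; return x[:3],a/np.linalg.norm(a)
    def f(x):
        o,a=dec(x);v=P-o;z=v@a;r=np.linalg.norm(v-z[:,None]*a,axis=1);return pdist(r,z,pl)*1000
    s=least_squares(f,np.r_[o0,0,0],loss="soft_l1",f_scale=2,x_scale=[.01,.01,.01,.1,.1])
    o,a=dec(s.x);return o,a,np.median(f(s.x))
E
python3 - <<'E'
from h import *
s=arm.get_state();print(s["t"],s["position"].round(3),R.from_rotvec(s["eef_rot"]).as_matrix().round(3).tolist(),s["joint_pos"].round(2))
im,W=cloud("wrist");np.save("w0.npy",W);cv2.imwrite("pics/w0.png",im)
hsv=cv2.cvtColor(im,cv2.COLOR_BGR2HSV);np.save("w0i.npy",im)
for n in("lid_large","lid_medium","lid_small"):
    for r in arm.search_frame("wrist",n)[:3]:
        x,y,w,h=r["rect"]; q=W[int(y):int(y+h)+1,int(x):int(x+w)+1].reshape(-1,3); q=q[q[:,2]>.04]
        print(n,round(r["score"],2),np.round(r["rect"]).astype(int),np.nanmedian(q,0).round(3))
E
```

```text
2.6 [0.488 0.14  0.351] [[-0.97, 0.241, -0.001], [0.241, 0.971, 0.001], [0.001, 0.0, -1.0]] [ 0.13  0.25  1.33  0.    1.56 -1.2 ]
lid_large 0.78 [221 162  87  84] [0.563 0.127 0.072]
lid_medium 0.73 [306 133  83  76] [0.54  0.253 0.073]
lid_small 0.97 [385  52  69  68] [0.456 0.383 0.056]
lid_small 0.7 [223 165  85  84] [0.563 0.126 0.073]
lid_small 0.62 [393 168  66  51] [0.625 0.38  0.056]
```

View pics/w0.png

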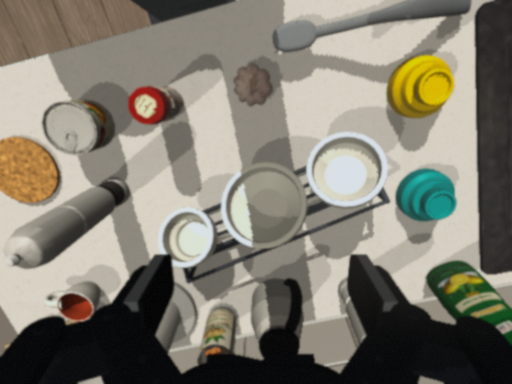

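The wrist view shows small at (187,237), large at (264,204) and medium at (346,168). Yellow (421,85) and turquoise (427,195) are clearly outside the rack, and the trivet is at (27,170). Next I fit poses.

```bash
python3 - <<'E'
from h import *
W=np.load("w0.npy"); V=np.load("scene.npy"); S=np.load("side.npy")
boxes={"large":(.062,(221,162,87,84)),"medium":(.053,(306,133,83,76)),"small":(.044,(158,207,60,62))}
for n,(Rr,(x,y,w,h)) in boxes.items():
    q=W[y:y+h,x:x+w].reshape(-1,3)
    q=q[np.isfinite(q).all(1)&(q[:,2]>.045)]
    c=np.median(q,0); ax=np.array([-.57,-.08,.82])
    for o0 in (c-ax*.03,):
        o,a,e=fitlid(q,Rr*1000,o0,ax)
    print(n,len(q),"o",o.round(4),"a",a.round(3),"tilt",np.degrees(np.arccos(a[2])).round(1),"az",np.degrees(np.arctan2(a[1],a[0])).round(1),"rimc",(o+.06*a).round(4),"err",e.round(2))
# trivet, bystanders heights
m=lambda b:W[b[1]:b[1]+b[3],b[0]:b[0]+b[2]].reshape(-1,3)
for nm,lo,hi,xr,yr in(("trivet",.004,.014,(.3,.55),(-.4,-.13)),("mill",.15,.25,(.4,.6),(-.2,0)),("mug",.03,.07,(.6,.75),(-.35,-.18)),("tin",.045,.07,(.3,.45),(-.2,-.04)),("jar",.08,.12,(.3,.45),(-.04,.1))):
    for k,Q in(("w",W),("sc",V),("si",S)):
        q=Q.reshape(-1,3);q=q[(q[:,2]>lo)&(q[:,2]<hi)&(q[:,0]>xr[0])&(q[:,0]<xr[1])&(q[:,1]>yr[0])&(q[:,1]<yr[1])]
        if len(q)>20: print(nm,k,len(q),q.mean(0).round(3),np.percentile(q,[2,98],axis=0).round(3).tolist())
E
```

```text
large 6000 o [0.5844 0.1322 0.0454] a [-0.564 -0.105  0.819] tilt 35.0 az -169.4 rimc [0.5505 0.1258 0.0945] err 0.72
medium 5117 o [0.5628 0.253  0.0459] a [-0.569 -0.106  0.816] tilt 35.4 az -169.5 rimc [0.5286 0.2466 0.0948] err 0.86
small 2993 o [0.599  0.0412 0.0755] a [-0.563 -0.662  0.495] tilt 60.4 az -130.3 rimc [0.5652 0.0015 0.1052] err 2.27
trivet w 3168 [ 0.434 -0.238  0.008] [[0.384, -0.286, 0.006], [0.482, -0.194, 0.01]]
trivet sc 1538 [ 0.429 -0.24   0.008] [[0.377, -0.292, 0.005], [0.487, -0.136, 0.012]]
trivet si 542 [ 0.42  -0.258  0.008] [[0.306, -0.389, 0.004], [0.544, -0.148, 0.013]]
mill w 3034 [ 0.496 -0.103  0.196] [[0.478, -0.124, 0.153], [0.519, -0.092, 0.23]]
mill sc 691 [ 0.487 -0.12   0.19 ] [[0.476, -0.137, 0.153], [0.509, -0.096, 0.227]]
mill si 270 [ 0.503 -0.102  0.191] [[0.481, -0.123, 0.152], [0.526, -0.091, 0.229]]
mug w 934 [ 0.672 -0.244  0.042] [[0.643, -0.288, 0.031], [0.709, -0.207, 0.051]]
mug sc 1072 [ 0.703 -0.279  0.049] [[0.642, -0.347, 0.032], [0.741, -0.184, 0.07]]
mug si 221 [ 0.69  -0.259  0.046] [[0.648, -0.338, 0.031], [0.735, -0.208, 0.069]]
tin w 2578 [ 0.39  -0.11   0.055] [[0.357, -0.146, 0.047], [0.424, -0.075, 0.059]]
tin sc 772 [ 0.387 -0.111  0.054] [[0.353, -0.145, 0.047], [0.424, -0.074, 0.058]]
tin si 261 [ 0.392 -0.109  0.055] [[0.358, -0.149, 0.047], [0.427, -0.074, 0.061]]
jar w 1277 [0.389 0.023 0.105] [[0.369, 0.0, 0.089], [0.41, 0.041, 0.109]]
jar sc 357 [0.382 0.018 0.1  ] [[0.366, 0.0, 0.081], [0.407, 0.041, 0.108]]
jar si 167 [0.391 0.027 0.101] [[0.37, 0.002, 0.082], [0.413, 0.043, 0.11]]
```

Request:
{"method": "step_arm", "body": {
  "commands": [
    [-40,-27,0,-4,0.79],
    [-77,-52,20,-8,0.79],
    [-77,-52,70,-8,0.79],
    [-77,-52,120,-8,0.79],
    [-77,-52,170,-8,0.79]
  ]
}}

```text
t: 3.3
position: [0.5497, 0.0723, 0.1801]
eef_rot: [0.159, 3.136, 0.001]
force: [0.6, -0.3, -0.7]
finger_gap: 0.0183
finger_force: 0.0
```

Request:
{"method": "step_arm", "body": {
  "commands": [
    [0,0,20,0,0.79],
    [0,0,20,0,0.79],
    [0,0,20,0,0.79]
  ]
}}

```text
t: 3.6
position: [0.5505, 0.0723, 0.1625]
eef_rot: [0.158, 3.136, 0.0]
force: [-0.3, -0.3, 0.5]
finger_gap: 0.0176
finger_force: 0.0
```

```bash
cat > at.py <<'E'
import sys
from h import *
# target TCP x y z, yaw of tool y (deg CW from world y)
t=list(map(float,sys.argv[1:5])); s=arm.get_state();T=Ttool(s)
d=(np.array(t[:3])-T[:3,3])@T[:3,:3]; yaw=np.degrees(np.arctan2(T[0,1],T[1,1]))
print("t",round(s["t"],2),"pos",T[:3,3].round(4),"yawCW",yaw.round(1),"need mm",(d*1000).round(1),"turn",(t[3]-yaw).round(1),"gap",s["finger_gap"].round(4),"F",s["force"].round(1),"j",s["joint_pos"].round(2))
E
python3 at.py .5503 .0709 .0628 6.2
python3 - <<'E'
from h import *
im,W=cloud("wrist");np.save("w1.npy",W);cv2.imwrite("pics/w1.png",im)
E
```

```text
Traceback (most recent call last):
  File "at.py", line 6, in <module>
    print("t",round(s["t"],2),"pos",T[:3,3].round(4),"yawCW",yaw.round(1),"need mm",(d*1000).round(1),"turn",(t[3]-yaw).round(1),"gap",s["finger_gap"].round(4),"F",s["force"].round(1),"j",s["joint_pos"].round(2))
                                                                                                                                       ^^^^^^^^^^^^^^^^^^^^^
AttributeError: 'float' object has no attribute 'round'
```

View pics/w1.png

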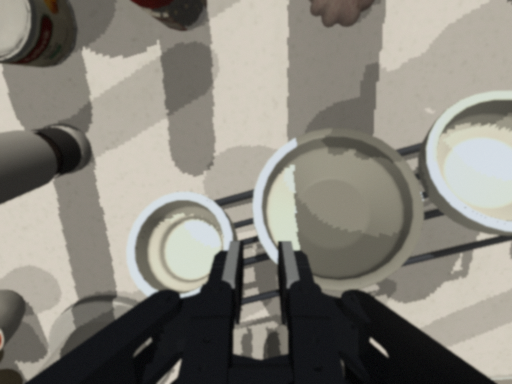

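The crop confirms the choice: white large cover at (338,208) with the fingers (230–290,250) over its rim, and the small white one at (183,243). I refine the fit from this nearer view.

```bash
sed -i 's/(t\[3\]-yaw).round(1)/round(t[3]-yaw,1)/;s/s\["finger_gap"\].round(4)/round(s["finger_gap"],4)/' at.py; python3 at.py .5503 .0709 .0628 6.2
python3 - <<'E'
from h import *
W=np.load("w1.npy").reshape(-1,3);W=W[np.isfinite(W).all(1)]
ax=np.array([-.564,-.105,.819])
for n,Rr,o0 in(("large",62,[.5844,.1322,.0454]),("small",44,[.606,.0114,.0455])):
    c=np.array(o0)+.06*ax; q=W[(np.linalg.norm(W-c,axis=1)<Rr/1000+.006)&(W[:,2]>.04)&(W[:,2]<.14)]
    v=q-np.array(o0); z=v@ax; q=q[(z<.066)]
    o,a,e=fitlid(q,Rr,o0,ax); print(n,len(q),o.round(4),a.round(3),e.round(2),(o+.06*a).round(4))
E
```

```text
t 3.65 pos [0.5511 0.0721 0.1633] yawCW 5.8 need mm [  1.   -1.3 100.5] turn 0.4 gap 0.0182 F [-0.5  0.  -0. ] j [-0.01  0.46  1.54  0.    1.14 -1.48]
large 20736 [0.5842 0.1314 0.0451] [-0.564 -0.102  0.819] 0.72 [0.5503 0.1253 0.0943]
small 8384 [0.6071 0.0123 0.0458] [-0.569 -0.102  0.816] 0.86 [0.573  0.0062 0.0948]
```

Request:
{"method": "step_arm", "body": {
  "commands": [
    [1,-2,30,0,0.79],
    [1,-2,60,0,0.79],
    [1,-2,72,0,0.79],
    [1,-2,80,0,0.79],
    [1,-2,80,0,0.79]
  ],
  "grip_force": 25
}}

```text
t: 4.15
position: [0.5493, 0.0696, 0.0818]
eef_rot: [0.16, 3.137, 0.0]
force: [1.0, -0.1, -0.5]
finger_gap: 0.0177
finger_force: 0.0
```

Request:
{"method": "step_arm", "body": {
  "commands": [
    [0,0,6,0,0.79],
    [0,0,12,0,0.79],
    [0,0,18,0,0.79],
    [0,0,20,0,0.79]
  ]
}}

```text
t: 4.55
position: [0.5485, 0.0693, 0.0608]
eef_rot: [-0.16, -3.137, 0.001]
force: [-1.0, -1.7, 3.6]
finger_gap: 0.0178
finger_force: 2.9
```

Request:
{"method": "step_arm", "body": {
  "commands": [
    [0,0,-2,0,0.79],
    [0,0,-2,0,1],
    [0,0,-2,0,1],
    [0,0,-2,0,1],
    [0,0,-2,0,1]
  ],
  "grip_force": 40
}}

```text
t: 5.05
position: [0.5501, 0.0699, 0.0649]
eef_rot: [0.161, 3.134, 0.002]
force: [-1.0, 0.9, 7.3]
finger_gap: 0.0117
finger_force: 38.1
```

Request:
{"method": "step_arm", "body": {
  "commands": [
    [3,0,-8,0,1],
    [6,0,-16,0,1],
    [12,0,-30,0,1],
    [20,0,-50,0,1],
    [20,0,-50,0,1]
  ]
}}

```text
t: 5.55
position: [0.529, 0.0715, 0.1157]
eef_rot: [0.16, 3.135, -0.0]
force: [1.5, -0.5, -1.1]
finger_gap: 0.0095
finger_force: 37.5
```

```bash
python3 at.py .5503 .0709 .0628 6.2; python3 - <<'E'
from h import *
for c in("wrist","side"):
    im,W=cloud(c);np.save(c+"2.npy",W);cv2.imwrite(f"pics/{c}2.png",im)
a=cv2.imread("pics/wrist2.png");b=cv2.resize(cv2.imread("pics/side2.png")[100:292,170:320],(300,384),interpolation=2)
cv2.imwrite("pics/c2.png",np.hstack([a[:, 100:],b])[:, :800])
E
```

```text
t 5.55 pos [0.529  0.0715 0.1157] yawCW 5.8 need mm [-21.2   1.5  53. ] turn 0.4 gap 0.0095 F [ 1.5 -0.5 -1.1] j [-0.01  0.48  1.66 -0.    1.   -1.48]
```

View pics/c2.png

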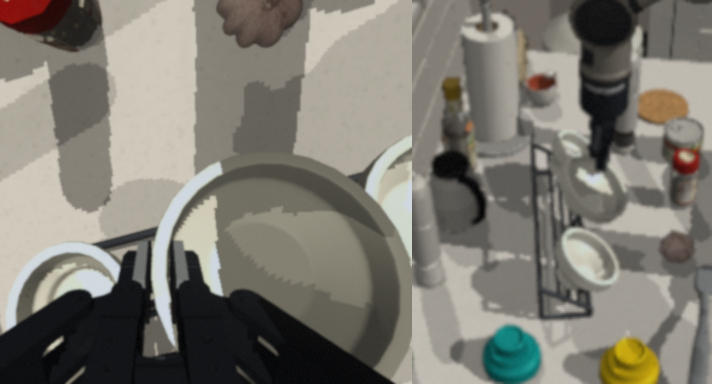

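The large cover is in hand at (290,260) in the left half, clear of the rack in the right half. I fit its pose in the tool frame.

```bash
cat > held.py <<'E'
import sys
from h import *
def held(W,Rr,rimc,ax):
    ax=np.array(ax)/np.linalg.norm(ax); best=None
    W=W.reshape(-1,3);W=W[np.isfinite(W).all(1)]; rimc=np.array(rimc); o,a=rimc-.06*ax,ax
    for g in(.012,.006,.004):
        v=W-o; z=v@a; r=np.linalg.norm(v-z[:,None]*a,axis=1)
        q=W[(z>.02)&(z<.06+g)&(r<Rr/1000+g)]
        o,a,e=fitlid(q,Rr,o,a)
    return o,a,e,len(q)
def show(o,a,e,n):
    T=Ttool(); print("o",o.round(4),"a",a.round(3),"tilt",np.degrees(np.arccos(a[2])).round(1),"az",np.degrees(np.arctan2(a[1],a[0])).round(1),"err",round(e,2),n,"| in tool: o",((o-T[:3,3])@T[:3,:3]*1000).round(1),"a",(a@T[:3,:3]).round(3))
E
python3 - <<'E'
from held import *
W=np.load("wrist2.npy")
T=Ttool(); y=T[:3,1]; g=T[:3,3]+[0,0,.02]
show(*held(W,62,g+.055*y,[-.56,-.1,.82])); show(*held(W,62,g+.055*y,[-.3,-.1,.82]))
E
```

```text
o [0.5665 0.1249 0.084 ] a [-0.596  0.033  0.802] tilt 36.6 az 176.8 err 0.59 36495 | in tool: o [-32.1  57.1  29.5] a [ 0.596 -0.028 -0.803]
o [0.5592 0.1275 0.0817] a [-0.449 -0.031  0.893] tilt 26.8 az -176.0 err 1.5 36282 | in tool: o [-24.6  58.9  31.8] a [ 0.443 -0.077 -0.893]
```

Request:
{"method": "step_arm", "body": {
  "commands": [
    [0,0,-45,0,1],
    [0,0,-90,0,1],
    [0,0,-135,0,1],
    [0,0,-180,0,1],
    [0,0,-225,0,1]
  ]
}}

```text
t: 6.15
position: [0.5285, 0.0713, 0.3389]
eef_rot: [-0.161, -3.135, 0.0]
force: [0.9, 0.2, -1.4]
finger_gap: 0.0092
finger_force: 39.5
```

Request:
{"method": "step_arm", "body": {
  "commands": [
    [10,-40,0,0,1],
    [20,-80,0,0,1],
    [30,-120,0,0,1],
    [40,-160,0,0,1],
    [50,-200,0,0,1]
  ]
}}

```text
t: 6.65
position: [0.4579, -0.1238, 0.3371]
eef_rot: [-0.16, -3.135, -0.001]
force: [1.2, -0.5, -2.3]
finger_gap: 0.0094
finger_force: 40.4
```

Request:
{"method": "step_arm", "body": {
  "commands": [
    [12,-40,0,0,1],
    [24,-80,0,0,1],
    [36,-120,0,0,1],
    [48,-160,0,0,1],
    [50,-172,0,0,1]
  ]
}}

```text
t: 7.15
position: [0.3897, -0.2916, 0.3369]
eef_rot: [-0.167, -3.135, -0.001]
force: [-0.1, 1.6, -2.0]
finger_gap: 0.0095
finger_force: 40.4
```

Request:
{"method": "step_arm", "body": {
  "commands": [
    [0,0,40,0,1],
    [0,0,80,0,1],
    [0,0,120,0,1],
    [0,0,160,0,1],
    [0,0,200,0,1]
  ]
}}

```text
t: 7.65
position: [0.3914, -0.2877, 0.1361]
eef_rot: [-0.16, -3.137, -0.001]
force: [0.8, -0.5, -2.1]
finger_gap: 0.0095
finger_force: 40.5
```

```bash
python3 at.py .3907 -.292 .0518 5.8; python3 - <<'E'
from held import *
im,W=cloud("wrist");T=Ttool()
o=T[:3,3]+T[:3,:3]@[-.032,.057,.0295];a=T[:3,:3]@[.596,-.028,-.803]
show(*held(W,62,o+.06*a,a))
E
```

```text
t 7.65 pos [ 0.3914 -0.2877  0.1361] yawCW 5.8 need mm [ 0.2 -4.5 84.3] turn -0.0 gap 0.0095 F [ 0.8 -0.5 -2.1] j [-0.79  0.38  1.77  0.    1.   -2.26]
o [ 0.428  -0.236   0.1008] a [-0.56   0.066  0.826] tilt 34.3 az 173.3 err 0.55 35161 | in tool: o [-34.5  52.5  29.4] a [ 0.571  0.015 -0.821]
```

Request:
{"method": "step_arm", "body": {
  "commands": [
    [0,-2,30,0,1],
    [0,-2,60,0,1],
    [0,-2,75,0,1],
    [0,-2,80,0,1],
    [0,-2,80,0,1]
  ]
}}

```text
t: 8.2
position: [0.3915, -0.2902, 0.0582]
eef_rot: [-0.16, -3.137, -0.001]
force: [-0.5, -0.7, -2.0]
finger_gap: 0.0094
finger_force: 40.5
```

Request:
{"method": "step_arm", "body": {
  "commands": [
    [0,0,3,0,1],
    [0,0,5,0,1],
    [0,0,7,0,1],
    [0,0,7,0,1]
  ],
  "grip_force": 20
}}

```text
t: 8.6
position: [0.3928, -0.2929, 0.0536]
eef_rot: [0.16, 3.133, -0.009]
force: [-2.3, -4.9, 9.7]
finger_gap: 0.0094
finger_force: 43.1
```

Request:
{"method": "step_arm", "body": {
  "commands": [
    [-5,0,-1,0,1],
    [-10,0,-1,0,1],
    [-15,0,-1,0,1],
    [-20,0,0,0,1],
    [-25,0,1,0,1]
  ]
}}

```text
t: 9.1
position: [0.4163, -0.2931, 0.0511]
eef_rot: [-0.16, -3.137, 0.001]
force: [-2.1, -0.3, 4.6]
finger_gap: 0.0095
finger_force: 47.7
```

```bash
python3 - <<'E'
from held import *
im,W=cloud("wrist");T=Ttool();cv2.imwrite("pics/w3.png",im)
for al in(.2,.5):
    a=T[:3,:3]@[np.sin(al),0,-np.cos(al)];o=T[:3,3]+T[:3,:3]@[0,.055,-.01]-.052*a
    show(*held(W,62,o+.06*a,a))
E
python3 at.py .4 -.29 .05 5.8
```

```text
o [ 0.4474 -0.2345  0.0211] a [-0.547 -0.063  0.835] tilt 33.4 az -173.4 err 0.6 40037 | in tool: o [-24.1  61.3  29.9] a [ 0.537 -0.119 -0.835]
o [ 0.4474 -0.2345  0.0211] a [-0.547 -0.063  0.835] tilt 33.4 az -173.5 err 0.61 40036 | in tool: o [-24.1  61.4  29.9] a [ 0.537 -0.118 -0.835]
t 9.15 pos [ 0.4171 -0.2931  0.051 ] yawCW 5.8 need mm [17.3  1.3  1. ] turn -0.0 gap 0.0092 F [-2.4  0.4  5.5] j [-0.76  0.54  1.79  0.    0.82 -2.23]
```

The lid slid instead of rolling in the pads. I will shift it back about 18 mm, set the foot edge down and ease the grip so that it can settle upright between loose pads.

Request:
{"method": "step_arm", "body": {
  "commands": [
    [0,0,-8,0,1],
    [9,0,-8,0,1],
    [18,0,-8,0,1],
    [18,0,-4,0,1],
    [18,0,-1,0,1]
  ]
}}

```text
t: 9.65
position: [0.3985, -0.2922, 0.0517]
eef_rot: [0.161, 3.136, -0.004]
force: [-2.1, -5.1, 9.2]
finger_gap: 0.0092
finger_force: 47.1
```

Request:
{"method": "step_arm", "body": {
  "commands": [
    [0,0,1,0,1],
    [0,0,1,0,0.9],
    [0,0,1,0,0.88],
    [0,0,1,0,0.87],
    [0,0,1,0,0.87]
  ]
}}

```text
t: 10.15
position: [0.3992, -0.2927, 0.051]
eef_rot: [0.161, 3.135, -0.005]
force: [-0.5, -4.3, 5.8]
finger_gap: 0.0112
finger_force: 11.2
```

```bash
cat > fit2.py <<'E'
from held import *
Rr=int(sys.argv[1])
im,W=cloud("wrist");T=Ttool();cv2.imwrite(f"pics/{sys.argv[2]}.png",im)
y0=(Rr-6)/1000*float(sys.argv[3] if len(sys.argv)>3 else 1)
for al in(.0,.3,.6):
    a=T[:3,:3]@[np.sin(al),0,-np.cos(al)];o=T[:3,3]+T[:3,:3]@[0,y0,-.01]-.052*a
    show(*held(W,Rr,o+.06*a,a))
E
python3 fit2.py 62 w4
python3 at.py .4 -.29 .05 5.8
```

```text
o [ 0.4304 -0.2344  0.0211] a [-0.548 -0.057  0.835] tilt 33.4 az -174.0 err 0.63 40077 | in tool: o [-25.   61.2  29.8] a [ 0.537 -0.115 -0.836]
o [ 0.4304 -0.2343  0.0212] a [-0.551 -0.057  0.833] tilt 33.6 az -174.1 err 0.59 40084 | in tool: o [-25.   61.4  29.7] a [ 0.54  -0.115 -0.834]
o [ 0.4304 -0.2344  0.0211] a [-0.548 -0.057  0.835] tilt 33.4 az -174.0 err 0.62 40077 | in tool: o [-25.   61.2  29.8] a [ 0.537 -0.115 -0.836]
t 10.2 pos [ 0.3992 -0.2927  0.051 ] yawCW 5.9 need mm [-0.6  2.8  1. ] turn -0.1 gap 0.0113 F [-0.8 -4.1  5.6] j [-0.79  0.52  1.83 -0.    0.79 -2.26]
```

Request:
{"method": "step_arm", "body": {
  "commands": [
    [-3,0,-1,0,0.86],
    [-7,0,-1,0,0.86],
    [-11,0,-1,0,0.86],
    [-15,0,-1,0,0.86],
    [-15,0,-1,0,0.86]
  ]
}}

```text
t: 10.7
position: [0.414, -0.2926, 0.0512]
eef_rot: [0.16, 3.137, -0.0]
force: [0.2, -2.6, 3.1]
finger_gap: 0.0119
finger_force: 2.8
```

```bash
python3 fit2.py 62 w5
python3 at.py .4 -.29 .05 5.8
```

```text
o [ 0.4336 -0.2339  0.0158] a [-0.309 -0.063  0.949] tilt 18.4 az -168.5 err 0.64 40811 | in tool: o [-13.8  60.4  35.4] a [ 0.3   -0.094 -0.949]
o [ 0.4336 -0.2339  0.0158] a [-0.309 -0.063  0.949] tilt 18.4 az -168.5 err 0.64 40811 | in tool: o [-13.8  60.4  35.4] a [ 0.3   -0.094 -0.949]
o [ 0.4332 -0.2341  0.0156] a [-0.305 -0.06   0.95 ] tilt 18.1 az -168.8 err 0.58 40806 | in tool: o [-13.5  60.2  35.6] a [ 0.298 -0.091 -0.95 ]
t 10.75 pos [ 0.4137 -0.2925  0.0512] yawCW 5.8 need mm [13.9  1.1  1.2] turn -0.0 gap 0.012 F [-0.1 -2.6  3.5] j [-0.77  0.53  1.8   0.    0.81 -2.24]
```

Request:
{"method": "step_arm", "body": {
  "commands": [
    [-5,0,0,0,0.86],
    [-10,0,1,0,0.86],
    [-15,0,2,0,0.86],
    [-17,0,2,0,0.86],
    [-17,0,2,0,0.83]
  ]
}}

```text
t: 11.25
position: [0.4302, -0.2938, 0.0489]
eef_rot: [-0.16, -3.137, -0.002]
force: [-0.0, 0.9, 0.3]
finger_gap: 0.0143
finger_force: 0.4
```

```bash
python3 fit2.py 62 w6
python3 at.py .4 -.29 .05 5.8
```

```text
o [ 0.4348 -0.2346  0.0094] a [ 0.001 -0.05   0.999] tilt 2.8 az -88.8 err 0.56 38744 | in tool: o [ 1.2 59.4 39.5] a [-0.005 -0.048 -0.999]
o [ 0.4349 -0.2346  0.0094] a [ 0.    -0.049  0.999] tilt 2.8 az -89.7 err 0.56 38734 | in tool: o [ 1.1 59.4 39.5] a [-0.004 -0.048 -0.999]
o [ 0.4278 -0.2326  0.0125] a [ 0.164 -0.094  0.982] tilt 10.9 az -29.9 err 1.55 38548 | in tool: o [ 8.4 60.7 36.4] a [-0.172 -0.076 -0.982]
t 11.3 pos [ 0.43   -0.2938  0.0489] yawCW 5.8 need mm [30.2  0.8 -1.1] turn -0.0 gap 0.0147 F [ 0.6  1.  -0.1] j [-0.75  0.56  1.76  0.    0.83 -2.22]
```

Request:
{"method": "step_arm", "body": {
  "commands": [
    [0,0,0,0,0.77],
    [0,0,0,0,0.75],
    [0,0,-15,0,0.75],
    [0,0,-40,0,0.75],
    [0,0,-90,0,0.75]
  ]
}}

```text
t: 11.8
position: [0.4284, -0.293, 0.1374]
eef_rot: [-0.161, -3.132, -0.007]
force: [0.5, -0.1, 0.8]
finger_gap: 0.0216
finger_force: 0.0
```

Request:
{"method": "step_arm", "body": {
  "commands": [
    [0,0,-50,0,0.75],
    [0,0,-100,0,0.75],
    [0,0,-150,0,0.75],
    [0,0,-200,0,0.75]
  ]
}}

```text
t: 12.2
position: [0.4296, -0.294, 0.3417]
eef_rot: [0.161, 3.137, -0.001]
force: [1.4, -1.0, -0.7]
finger_gap: 0.0213
finger_force: 0.0
```

```bash
python3 - <<'E'
from held import *
im,W=cloud("wrist");np.save("w7.npy",W);cv2.imwrite("pics/w7.png",im)
a=np.array([0.001,0,1.]);show(*held(W,62,[.435,-.235,.068],a))
q=W.reshape(-1,3);q=q[np.isfinite(q).all(1)];m=(q[:,2]>.004)&(q[:,2]<.012)&(np.hypot(q[:,0]-.434,q[:,1]+.238)<.07)
print(np.percentile(q[m],[1,99],axis=0).round(3))
E
python3 at.py .52 .3 .3 -10.4
```

```text
o [ 0.4336 -0.2343  0.0087] a [ 0.003 -0.001  1.   ] tilt 0.2 az -18.5 err 0.74 6210 | in tool: o [  8.3  64.4 341.2] a [-0.015 -0.01  -1.   ]
[[ 0.38  -0.3    0.006]
 [ 0.445 -0.253  0.01 ]]
t 12.25 pos [ 0.4315 -0.2957  0.3505] yawCW 5.9 need mm [-26.6 602.1  45.3] turn -16.3 gap 0.0215 F [-0.7 -0.5  6.2] j [-0.75  0.27  1.31 -0.    1.55 -2.22]
```

View pics/w7.png

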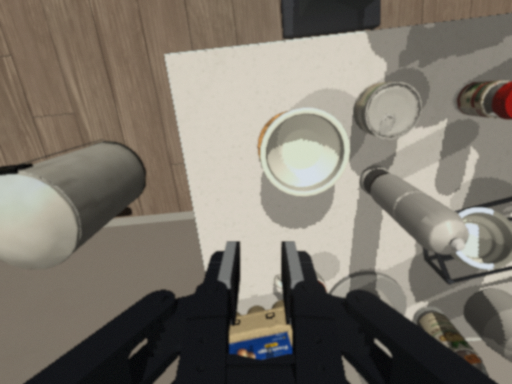

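The large cover stands upright and level on the trivet at (304,152), measured 0.2° tilt at (0.434,-0.234), z = 0.009. Step 1 is done; next the medium one.

Request:
{"method": "step_arm", "body": {
  "commands": [
    [0,45,0,0,0.75],
    [0,90,0,0,0.75],
    [0,135,0,0,0.75],
    [0,180,0,0,0.75],
    [0,225,0,0,0.75]
  ]
}}

```text
t: 12.75
position: [0.4528, -0.0689, 0.3392]
eef_rot: [0.161, 3.137, -0.0]
force: [0.4, 0.0, 0.1]
finger_gap: 0.0211
finger_force: 0.0
```

Request:
{"method": "step_arm", "body": {
  "commands": [
    [-5,45,0,-4,0.75],
    [-10,90,0,-8,0.75],
    [-18,135,0,-12,0.75],
    [-18,180,0,-16,0.75],
    [-18,225,0,-16,0.75]
  ]
}}

```text
t: 13.25
position: [0.4939, 0.1532, 0.339]
eef_rot: [-0.281, 3.129, -0.0]
force: [1.2, 0.3, 0.9]
finger_gap: 0.0211
finger_force: 0.0
```

Request:
{"method": "step_arm", "body": {
  "commands": [
    [-5,40,50,0,0.75],
    [-5,40,100,0,0.75],
    [-5,40,100,0,0.75]
  ]
}}

```text
t: 13.55
position: [0.4887, 0.1923, 0.2342]
eef_rot: [0.28, -3.12, 0.002]
force: [-0.8, -0.8, -0.1]
finger_gap: 0.0214
finger_force: 0.0
```

```bash
python3 - <<'E'
from held import *
im,W=cloud("wrist");np.save("w8.npy",W);cv2.imwrite("pics/w8.png",im)
a=np.array([-.569,-.106,.816]);a/=np.linalg.norm(a)
o,a,e,n=held(W,53,np.array([.5628,.253,.0459])+.06*a,a);show(o,a,e,n)
Yr=np.cross([0,0,1],-a*[1,1,0]);Yr/=np.linalg.norm(Yr); m=o+.05*a-.049*Yr; print("TCP",(m-[0,0,.010]).round(4),"yaw",np.degrees(np.arctan2(Yr[0],Yr[1])).round(1))
q=W.reshape(-1,3);q=np.r_[q,np.load("w0.npy").reshape(-1,3)];q=q[np.isfinite(q).all(1)]
for x in np.arange(.32,.56,.02): print(round(x,2),[int(1000*np.percentile(c,95)) if len(c:=q[(abs(q[:,0]-x)<.01)&(abs(q[:,1]-y)<.01)][:,2])>3 else -1 for y in np.arange(.1,.44,.02)])
E
python3 at.py .5433 .1995 .077 -10.4
```

```text
o [0.5623 0.2523 0.0457] a [-0.568 -0.099  0.817] tilt 35.2 az -170.1 err 0.83 7105 | in tool: o [-84.   46.8 188.7] a [ 0.583  0.003 -0.813]
TCP [0.5423 0.1991 0.0765] yaw -9.9
0.32 [1, 1, 1, 1, 1, 1, 1, 1, 1, 1, 1, 1, 1, 1, 1, 1, 1]
0.34 [1, 1, 1, 1, 1, 34, 34, 34, 34, 39, 45, 51, 57, 60, 58, 51, 1]
0.36 [1, 1, 24, 28, 1, 34, 34, 34, 35, 41, 48, 55, 61, 63, 61, 55, 45]
0.38 [1, 32, 44, 44, 33, 1, 1, 1, 1, 1, 1, 1, 1, 1, 56, 50, 39]
0.4 [1, 36, 56, 50, 36, 1, 1, 1, 1, 1, 1, 1, 1, 1, 1, 1, 1]
0.42 [1, 1, 39, 40, 15, 1, 1, 1, 1, 1, 1, 1, 1, 27, 40, 40, 24]
0.44 [1, 1, 1, 1, 1, 1, 1, 1, 1, 1, 1, 1, 23, 55, 60, 61, 39]
0.46 [432, 438, 1, 1, 1, 321, 303, 317, 1, 1, 1, 1, 25, 60, 58, 60, 60]
0.48 [401, 433, 433, 437, 434, 425, 301, 313, 68, 1, 1, 1, 22, 41, 60, 61, 27]
0.5 [60, 61, 310, 306, 416, 430, 422, 67, 71, 83, 85, 1, 1, 24, 30, 28, 2]
0.52 [64, 55, 56, 74, 83, 87, 64, 55, 58, 85, 100, 1, 1, 1, 1, 1, 1]
0.54 [55, 52, 55, 64, 97, 101, 72, 68, 71, 111, 110, 1, 1, 1, 1, 1, 1]
0.56 [65, 65, 68, 74, 110, 108, 116, 120, 122, 119, -1, -1, 1, 1, 1, 1, 1]
t 13.6 pos [0.4895 0.1918 0.2351] yawCW -10.2 need mm [-55.7  -1.8 157.6] turn -0.2 gap 0.0218 F [-0.8 -0.  -1.1] j [ 0.23  0.35  1.51 -0.    1.3  -1.52]
```

Request:
{"method": "step_arm", "body": {
  "commands": [
    [-30,-2,20,0,0.77],
    [-53,-2,60,0,0.77],
    [-53,-2,100,0,0.77],
    [-53,-2,125,0,0.77],
    [-53,-2,140,0,0.77]
  ],
  "grip_force": 30
}}

```text
t: 14.1
position: [0.5454, 0.1976, 0.0994]
eef_rot: [-0.275, 3.129, -0.001]
force: [1.0, 0.7, 0.1]
finger_gap: 0.0197
finger_force: 0.0
```

Request:
{"method": "step_arm", "body": {
  "commands": [
    [0,0,9,0,0.77],
    [0,0,18,0,0.77],
    [0,0,18,0,0.77]
  ]
}}

```text
t: 14.4
position: [0.5447, 0.1988, 0.0814]
eef_rot: [-0.277, 3.129, 0.0]
force: [0.3, 1.4, -0.2]
finger_gap: 0.0196
finger_force: 0.3
```

```bash
python3 at.py .5423 .1991 .0765 -9.9; python3 - <<'E'
from h import *
S=np.load("side.npy").reshape(-1,3); S=np.r_[S,np.load("wrist2.npy").reshape(-1,3),np.load("side2.npy").reshape(-1,3)]; S=S[np.isfinite(S).all(1)]
# rack-frame x of raised points
o=np.array([.5844,.1322]);d=S[:,:2]-o;xr=d@[.983,.182];yr=d@[-.182,.983]
for y0,y1 in((.15,.18),(-.06,.06)):
  for lo in np.arange(-.12,.06,.01):
    m=(yr>y0)&(yr<y1)&(xr>=lo)&(xr<lo+.01)&(S[:,2]>.006)&(S[:,2]<.15);print(round(lo,2),m.sum(),(S[m][:,2].max()*1000).round() if m.any() else 0,end="; ")
  print()
E
```

```text
t 14.4 pos [0.5447 0.1988 0.0814] yawCW -10.1 need mm [2.3 0.7 4.9] turn 0.2 gap 0.0196 F [ 0.3  1.4 -0.2] j [ 0.22  0.59  1.56  0.    0.99 -1.53]
-0.12 0 0; -0.11 0 0; -0.1 1 7.0; -0.09 1 7.0; -0.08 1 6.0; -0.07 12 77.0; -0.06 24 82.0; -0.05 39 90.0; -0.04 41 95.0; -0.03 79 103.0; -0.02 104 112.0; -0.01 104 119.0; -0.0 107 121.0; 0.01 47 109.0; 0.02 31 66.0; 0.03 34 72.0; 0.04 102 78.0; 0.05 2 74.0; 
-0.12 1 7.0; -0.11 426 103.0; -0.1 2112 114.0; -0.09 2731 150.0; -0.08 4578 150.0; -0.07 4382 150.0; -0.06 4204 145.0; -0.05 4488 150.0; -0.04 4636 150.0; -0.03 4238 150.0; -0.02 3849 150.0; -0.01 1566 150.0; -0.0 141 150.0; 0.01 127 130.0; 0.02 57 125.0; 0.03 2 6.0; 0.04 101 80.0; 0.05 5 8.0;
```

Request:
{"method": "step_arm", "body": {
  "commands": [
    [2,1,4,0,0.77],
    [2,1,4,0,1],
    [2,1,4,0,1],
    [2,1,4,0,1],
    [2,1,4,0,1]
  ]
}}

```text
t: 14.9
position: [0.5421, 0.1999, 0.0778]
eef_rot: [-0.278, 3.129, 0.0]
force: [-3.8, -0.3, 4.4]
finger_gap: 0.0085
finger_force: 29.5
```

Request:
{"method": "step_arm", "body": {
  "commands": [
    [8,0,-11,0,1],
    [16,0,-23,0,1],
    [25,0,-40,0,1],
    [35,0,-60,0,1],
    [35,0,-60,0,1]
  ]
}}

```text
t: 15.4
position: [0.5079, 0.1937, 0.1404]
eef_rot: [-0.278, 3.125, 0.001]
force: [0.6, 0.4, -1.8]
finger_gap: 0.0084
finger_force: 28.9
```

```bash
python3 fit2.py 53 w9; python3 at.py .45 .25 .1 -10; cat pics/../fit2.py | head -0; python3 - <<'E'
from h import *
im,W=cloud("side"); q=W.reshape(-1,3);q=q[np.isfinite(q).all(1)]
d=q[:,:2]-[.5844,.1322];xr=d@[.983,.182];yr=d@[-.182,.983]
m=(yr>.08)&(yr<.17)&(q[:,2]>.008)&(q[:,2]<.05)
print(np.histogram(xr[m],np.arange(-.14,.06,.01)))
E
```

```text
o [0.5319 0.2431 0.1063] a [-0.57  -0.066  0.819] tilt 35.0 az -173.4 err 0.68 24762 | in tool: o [-32.2  44.5  32.7] a [ 0.57   0.036 -0.821]
o [0.532  0.243  0.1064] a [-0.571 -0.064  0.819] tilt 35.1 az -173.6 err 0.67 24757 | in tool: o [-32.3  44.4  32.6] a [ 0.571  0.038 -0.82 ]
o [0.5319 0.2431 0.1064] a [-0.571 -0.064  0.819] tilt 35.1 az -173.6 err 0.67 24755 | in tool: o [-32.2  44.5  32.7] a [ 0.57   0.038 -0.82 ]
t 15.45 pos [0.508  0.1936 0.1389] yawCW -10.2 need mm [47.2 65.7 38.8] turn 0.2 gap 0.0079 F [-0.  -0.3 -1.7] j [ 0.22  0.46  1.61 -0.    1.07 -1.52]
(array([ 0,  1,  0,  0,  0,  0,  0,  0,  0,  0,  6, 43, 56, 24, 51,  4,  4,
        3, 27]), array([-1.40000000e-01, -1.30000000e-01, -1.20000000e-01, -1.10000000e-01,
       -1.00000000e-01, -9.00000000e-02, -8.00000000e-02, -7.00000000e-02,
       -6.00000000e-02, -5.00000000e-02, -4.00000000e-02, -3.00000000e-02,
       -2.00000000e-02, -1.00000000e-02,  1.11022302e-16,  1.00000000e-02,
        2.00000000e-02,  3.00000000e-02,  4.00000000e-02,  5.00000000e-02]))
```

Request:
{"method": "step_arm", "body": {
  "commands": [
    [40,8,0,0,1],
    [80,16,30,0,1],
    [80,16,65,0,1],
    [80,16,84,0,1],
    [80,16,84,0,1]
  ]
}}

```text
t: 16.0
position: [0.4243, 0.1947, 0.0506]
eef_rot: [0.277, -3.124, 0.002]
force: [-0.3, 0.2, -1.7]
finger_gap: 0.0078
finger_force: 29.8
```

Request:
{"method": "step_arm", "body": {
  "commands": [
    [0,0,5,0,1],
    [0,0,9,0,1],
    [0,0,9,0,0.9],
    [0,0,9,0,0.89],
    [0,0,9,0,0.89]
  ]
}}

```text
t: 16.5
position: [0.4281, 0.1951, 0.0459]
eef_rot: [-0.277, 3.125, 0.0]
force: [-0.0, -4.3, 5.2]
finger_gap: 0.0096
finger_force: 6.2
```

Request:
{"method": "step_arm", "body": {
  "commands": [
    [-4,0,-1,0,0.88],
    [-8,0,-1,0,0.88],
    [-12,0,-1,0,0.88],
    [-16,0,-1,0,0.88],
    [-16,0,-1,0,0.88]
  ]
}}

```text
t: 17.0
position: [0.4428, 0.1983, 0.0453]
eef_rot: [-0.277, 3.128, 0.001]
force: [0.7, -1.3, 1.1]
finger_gap: 0.0103
finger_force: 1.5
```

```bash
python3 fit2.py 53 w10; python3 at.py .45 .25 .1 -10
```

```text
o [0.4514 0.247  0.0069] a [-0.26  -0.056  0.964] tilt 15.4 az -167.8 err 0.7 26259 | in tool: o [-17.3  46.4  38.4] a [ 0.265 -0.009 -0.964]
o [0.4512 0.2472 0.0069] a [-0.26  -0.057  0.964] tilt 15.4 az -167.6 err 0.69 26266 | in tool: o [-17.3  46.7  38.4] a [ 0.265 -0.01  -0.964]
o [0.4513 0.2471 0.0069] a [-0.259 -0.056  0.964] tilt 15.4 az -167.7 err 0.69 26262 | in tool: o [-17.3  46.5  38.4] a [ 0.265 -0.01  -0.964]
t 17.05 pos [0.4424 0.1982 0.0453] yawCW -10.1 need mm [-16.6  49.7 -54.7] turn 0.1 gap 0.0101 F [ 0.6 -0.8  1.9] j [ 0.26  0.51  1.86  0.    0.77 -1.48]
```

Request:
{"method": "step_arm", "body": {
  "commands": [
    [-5,0,0,0,0.88],
    [-10,0,1,0,0.88],
    [-14,0,2,0,0.88],
    [-14,0,2,0,0.88],
    [-14,0,2,0,0.83]
  ]
}}

```text
t: 17.55
position: [0.4555, 0.2005, 0.043]
eef_rot: [0.278, -3.129, 0.0]
force: [0.2, -0.0, -0.8]
finger_gap: 0.0142
finger_force: 0.0
```

```bash
python3 fit2.py 53 w11; python3 at.py .45 .25 .1 -10
```

```text
o [0.4526 0.2468 0.0005] a [-0.004 -0.007  1.   ] tilt 0.5 az -116.8 err 0.57 24954 | in tool: o [-5.5 46.  42.6] a [ 0.006 -0.006 -1.   ]
o [0.4522 0.2467 0.0005] a [-0.002 -0.007  1.   ] tilt 0.4 az -104.5 err 0.59 24955 | in tool: o [-5.1 46.  42.6] a [ 0.004 -0.006 -1.   ]
o [0.4524 0.2467 0.0005] a [-0.003 -0.006  1.   ] tilt 0.4 az -114.2 err 0.59 24951 | in tool: o [-5.2 46.  42.6] a [ 0.005 -0.005 -1.   ]
t 17.6 pos [0.4554 0.2005 0.0431] yawCW -10.1 need mm [ -3.4  49.7 -56.9] turn 0.1 gap 0.0148 F [0.7 0.3 1.2] j [ 0.26  0.53  1.83  0.    0.78 -1.49]
```

Request:
{"method": "step_arm", "body": {
  "commands": [
    [-5,-2,1,0,0.83],
    [-5,-2,1,0,0.83],
    [-5,-2,1,0,1],
    [-5,-2,1,0,1],
    [-5,-2,1,0,1]
  ],
  "grip_force": 40
}}

```text
t: 18.1
position: [0.4615, 0.1997, 0.0427]
eef_rot: [-0.277, 3.128, 0.001]
force: [1.1, 0.8, 3.3]
finger_gap: 0.0079
finger_force: 37.3
```

Request:
{"method": "step_arm", "body": {
  "commands": [
    [0,0,0,0,1],
    [0,0,-10,0,1],
    [0,0,-30,0,1],
    [0,0,-60,0,1],
    [0,0,-60,0,1]
  ]
}}

```text
t: 18.6
position: [0.4624, 0.1998, 0.1055]
eef_rot: [-0.278, 3.124, 0.001]
force: [0.9, -0.6, -2.3]
finger_gap: 0.0077
finger_force: 37.7
```

```bash
python3 fit2.py 53 w12; python3 at.py .45 .25 .1 -10
```

```text
o [0.4525 0.2435 0.0617] a [-0.022  0.029  0.999] tilt 2.1 az 127.2 err 0.59 27250 | in tool: o [ 1.  44.9 42. ] a [ 0.014  0.032 -0.999]
o [0.4527 0.2434 0.0617] a [-0.022  0.031  0.999] tilt 2.2 az 125.6 err 0.6 27251 | in tool: o [ 0.9 44.8 42. ] a [ 0.014  0.034 -0.999]
o [0.4525 0.2434 0.0616] a [-0.021  0.03   0.999] tilt 2.1 az 125.2 err 0.57 27247 | in tool: o [ 1.1 44.8 42. ] a [ 0.013  0.033 -0.999]
t 18.65 pos [0.4614 0.1995 0.1037] yawCW -10.2 need mm [ 2.3 51.8  3.7] turn 0.2 gap 0.0074 F [-0.1 -0.3 -2.2] j [ 0.26  0.45  1.76 -0.    0.93 -1.49]
```

Request:
{"method": "step_arm", "body": {
  "commands": [
    [0,0,-45,0,1],
    [0,0,-90,0,1],
    [0,0,-135,0,1],
    [0,0,-180,0,1],
    [0,0,-225,0,1]
  ]
}}

```text
t: 19.15
position: [0.4599, 0.199, 0.3276]
eef_rot: [0.278, -3.126, 0.001]
force: [1.8, 0.4, -2.4]
finger_gap: 0.0072
finger_force: 41.2
```

Request:
{"method": "step_arm", "body": {
  "commands": [
    [10,-45,-25,0,1],
    [20,-90,-25,0,1],
    [30,-135,-25,0,1],
    [40,-180,-25,0,1],
    [50,-225,-25,0,1]
  ]
}}

```text
t: 19.65
position: [0.4503, -0.0325, 0.3508]
eef_rot: [0.278, -3.126, -0.001]
force: [0.9, 0.3, -2.1]
finger_gap: 0.0074
finger_force: 41.4
```

Request:
{"method": "step_arm", "body": {
  "commands": [
    [10,-45,0,0,1],
    [20,-90,0,0,1],
    [30,-135,0,0,1],
    [40,-180,0,0,1],
    [53,-225,0,0,1]
  ]
}}

```text
t: 20.15
position: [0.438, -0.2632, 0.3505]
eef_rot: [0.278, -3.127, -0.004]
force: [1.4, -0.5, -2.7]
finger_gap: 0.0077
finger_force: 41.4
```

Request:
{"method": "step_arm", "body": {
  "commands": [
    [0,-17,0,0,1],
    [0,-17,45,0,1],
    [0,-17,90,0,1],
    [0,-17,135,0,1],
    [0,-17,180,0,1]
  ]
}}

```text
t: 20.65
position: [0.4406, -0.2776, 0.1691]
eef_rot: [0.277, -3.127, -0.003]
force: [0.5, -0.7, -2.4]
finger_gap: 0.0075
finger_force: 41.7
```

```bash
python3 at.py .4426 -.2784 .0788 -10.2;python3 fit2.py 53 w13; python3 - <<'E'
from held import *
for c in("wrist","scene","side"):
    im,W=cloud(c);np.save(c+"13.npy",W);cv2.imwrite(f"pics/{c}13.png",im)
    print(c);q=W.copy();q[W[...,2]>.072]=np.nan
    show(*held(q,62,[.4336,-.2343,.068],[0.001,0,1]))
E
```

```text
t 20.65 pos [ 0.4406 -0.2776  0.1691] yawCW -10.1 need mm [-2.  -1.3 90.3] turn -0.1 gap 0.0075 F [ 0.5 -0.7 -2.4] j [-0.71  0.4   1.63 -0.    1.12 -2.46]
o [ 0.4304 -0.2341  0.125 ] a [-0.009  0.035  0.999] tilt 2.1 az 105.0 err 0.61 27086 | in tool: o [-0.7 40.9 37.3] a [ 0.014  0.049 -0.999]
o [ 0.4304 -0.2343  0.125 ] a [-0.013  0.037  0.999] tilt 2.3 az 109.6 err 0.65 27084 | in tool: o [-0.7 40.7 37.3] a [ 0.017  0.051 -0.999]
o [ 0.4304 -0.2343  0.125 ] a [-0.013  0.037  0.999] tilt 2.3 az 109.3 err 0.64 27084 | in tool: o [-0.7 40.6 37.3] a [ 0.017  0.051 -0.999]
wrist
o [ 0.435  -0.2329  0.0087] a [-0.001 -0.004  1.   ] tilt 0.2 az -98.3 err 0.6 5393 | in tool: o [ -6.2  40.4 157.2] a [ 0.011  0.008 -1.   ]
scene
o [ 0.4351 -0.2312  0.0081] a [-0.007  0.008  1.   ] tilt 0.6 az 129.2 err 1.07 2028 | in tool: o [ -4.2  44.6 161.5] a [ 0.011  0.016 -1.   ]
side
o [ 0.436  -0.2353  0.0103] a [0.006 0.006 1.   ] tilt 0.5 az 43.2 err 1.59 534 | in tool: o [ -2.3  42.9 161.8] a [-0.006  0.007 -1.   ]
```

```bash
python3 - <<'E'
from held import *
W=np.load("wrist13.npy");T=Ttool()
a=np.array([-.01,.035,.999]);o1,a1,e1,n1=held(W,53,np.array([.4304,-.2342,.125])+.06*a,a)
q=W.copy();q[W[...,2]>.072]=np.nan
o2,a2,e2,n2=held(q,62,[.435,-.233,.068],[0.001,0,1])
print(o1.round(4),a1.round(3),e1,o2.round(4),a2.round(3),e2); print("needed (tool mm)",((o2-o1)@T[:3,:3]*1000).round(1))
for c,n in(("scene",0),("side",0)):
    V=np.load(c+"13.npy");o,a_,e,n=held(V,53,o1+.06*a1,a1);print(c,o.round(4),a_.round(3),e.round(2),n)
E
```

```text
[ 0.4369 -0.2312  0.1281] [-0.198  0.053  0.979] 1.3167442908503308 [ 0.435  -0.2329  0.0087] [-0.001 -0.004  1.   ] 0.6037388074924667
needed (tool mm) [  1.9  -1.5 119.5]
scene [ 0.4269 -0.2286  0.121 ] [-0.012  0.033  0.999] 0.95 1656
side [ 0.4265 -0.2256  0.126 ] [-0.008  0.028  1.   ] 1.65 474
```

```bash
python3 - <<'E'
from held import *
W=np.load("wrist13.npy");T=Ttool()
for al in(-.1,0,.1):
    a=T[:3,:3]@[np.sin(al),.03,-np.cos(al)];a/=np.linalg.norm(a);r=held(W,53,np.array([.4302,-.2340,.185]),a)
    print(r[0].round(4),r[1].round(3),round(r[2],2),((np.array([.435,-.2329,.0087])-r[0])@T[:3,:3]*1000).round(1))
E
```

```text
[ 0.4127 -0.24    0.129 ] [0.167 0.143 0.976] 1.35 [-23.4   2.9 120.3]
[ 0.4263 -0.2267  0.1258] [ 0.003 -0.048  0.999] 1.33 [ -7.7  -7.9 117.1]
[ 0.4267 -0.2313  0.1181] [0.    0.029 1.   ] 0.6 [ -8.1  -3.3 109.4]
```

Request:
{"method": "step_arm", "body": {
  "commands": [
    [-8,-3,0,0,1],
    [-8,-3,25,0,1],
    [-8,-3,45,0,1],
    [-8,-3,60,0,1],
    [-8,-3,66,0,1]
  ]
}}

```text
t: 21.35
position: [0.4514, -0.2805, 0.1071]
eef_rot: [-0.278, 3.128, -0.002]
force: [0.5, -0.2, -1.6]
finger_gap: 0.0076
finger_force: 41.7
```

Request:
{"method": "step_arm", "body": {
  "commands": [
    [0,0,5,0,1],
    [0,0,10,0,1],
    [0,0,13,0,1],
    [0,0,13,0,1]
  ]
}}

```text
t: 21.75
position: [0.4504, -0.28, 0.0934]
eef_rot: [-0.278, 3.129, -0.0]
force: [-0.0, 0.4, -0.6]
finger_gap: 0.0075
finger_force: 41.7
```

```bash
python3 - <<'E'
from held import *
im,W=cloud("wrist");T=Ttool();cv2.imwrite("pics/w14.png",im);print(T[:3,3])
for al in(-.05,0,.05):
    a=T[:3,:3]@[np.sin(al),.03,-np.cos(al)];a/=np.linalg.norm(a);o0=T[:3,3]+T[:3,:3]@[-.0,.0445,.040]
    show(*held(W,53,o0+.06*a,a))
q=W.copy();q[W[...,2]>.072]=np.nan
show(*held(q,62,[.435,-.233,.068],[0.001,0,1]))
E
```

```text
[ 0.45044107 -0.28001907  0.09353414]
o [ 0.4403 -0.2369  0.0491] a [-0.014  0.039  0.999] tilt 2.4 az 109.9 err 0.58 27074 | in tool: o [ 2.4 44.3 44.4] a [ 0.007  0.041 -0.999]
o [ 0.4402 -0.2369  0.0491] a [-0.014  0.04   0.999] tilt 2.4 az 109.1 err 0.58 27074 | in tool: o [ 2.5 44.3 44.4] a [ 0.006  0.041 -0.999]
o [ 0.4402 -0.2369  0.0491] a [-0.014  0.04   0.999] tilt 2.4 az 109.1 err 0.58 27074 | in tool: o [ 2.5 44.3 44.4] a [ 0.006  0.041 -0.999]
o [ 0.4365 -0.2331  0.0091] a [-0.014 -0.007  1.   ] tilt 0.9 az -153.3 err 0.59 7469 | in tool: o [ 5.5 48.6 84.4] a [ 0.015 -0.005 -1.   ]
```

View pics/w14.png

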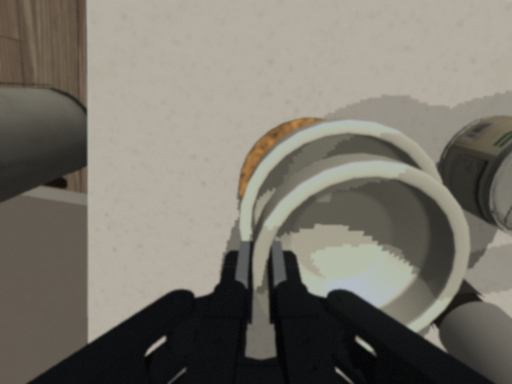

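The view shows the medium cover (360,245) inside the large rim (335,180), still about 12 mm up and about 5 mm off. I correct this and lower it.

Request:
{"method": "step_arm", "body": {
  "commands": [
    [3,4,2,0,1],
    [3,4,6,0,1],
    [3,4,9,0,1],
    [3,4,11,0,1],
    [3,4,11,0,1]
  ]
}}

```text
t: 22.3
position: [0.4465, -0.2765, 0.0819]
eef_rot: [0.278, -3.129, -0.001]
force: [-0.6, 0.7, -2.4]
finger_gap: 0.0076
finger_force: 41.7
```

```bash
cat > two.py <<'E'
from held import *
RA,RB=int(sys.argv[1]),int(sys.argv[2]); ob=np.array(eval(sys.argv[3])); y0=float(sys.argv[4])
im,W=cloud("wrist");T=Ttool();cv2.imwrite(f"pics/{sys.argv[5]}.png",im)
rs=[]
for al in(-.06,0,.06):
    a=T[:3,:3]@[np.sin(al),.03,-np.cos(al)];a/=np.linalg.norm(a);o0=T[:3,3]+T[:3,:3]@[0,y0,.042]
    rs.append(held(W,RA,o0+.06*a,a))
A=min(rs,key=lambda r:r[2]); q=W.copy();q[W[...,2]>ob[2]+.063]=np.nan
B=held(q,RB,ob+[0,0,.06],[.001,0,1]); show(*A);show(*B);print("need tool mm",((B[0]+.028*B[1]-A[0])@T[:3,:3]*1000).round(1))
E
python3 two.py 53 62 "[.4365,-.2331,.009]" .0445 w15
```

```text
o [ 0.4362 -0.2331  0.0377] a [-0.017  0.037  0.999] tilt 2.3 az 114.4 err 0.62 27812 | in tool: o [ 2.6 44.5 44.4] a [ 0.01   0.04  -0.999]
o [ 0.424  -0.2506  0.0383] a [-0.084  0.056  0.995] tilt 5.8 az 146.4 err 1.45 15636 | in tool: o [17.7 29.5 43.8] a [ 0.073  0.07  -0.995]
need tool mm [ 17.1 -13.  -28.5]
```

Request:
{"method": "step_arm", "body": {
  "commands": [
    [0,0,1,0,1],
    [0,0,2,0,1],
    [0,0,2,0,0.9],
    [0,0,2,0,0.86],
    [0,0,2,0,0.8]
  ]
}}

```text
t: 22.85
position: [0.4467, -0.2764, 0.0803]
eef_rot: [-0.278, 3.129, 0.0]
force: [0.7, -0.3, -0.6]
finger_gap: 0.0172
finger_force: 0.0
```

Request:
{"method": "step_arm", "body": {
  "commands": [
    [0,0,2,0,0.78],
    [0,0,0,0,0.78],
    [0,0,-20,0,0.78],
    [0,0,-60,0,0.78],
    [0,0,-110,0,0.78]
  ]
}}

```text
t: 23.35
position: [0.4456, -0.2756, 0.19]
eef_rot: [0.277, -3.126, -0.005]
force: [0.9, -1.5, 0.5]
finger_gap: 0.0185
finger_force: 0.0
```

Request:
{"method": "step_arm", "body": {
  "commands": [
    [0,0,-50,0,0.78],
    [0,0,-100,0,0.78],
    [0,0,-150,0,0.78],
    [0,0,-160,0,0.78],
    [0,0,-160,0,0.78]
  ]
}}

```text
t: 23.85
position: [0.4471, -0.2768, 0.3523]
eef_rot: [-0.278, 3.126, -0.005]
force: [0.4, 0.7, -0.5]
finger_gap: 0.0187
finger_force: 0.0
```

```bash
cat > chk.py <<'E'
from held import *
im,W=cloud("wrist");cv2.imwrite("pics/chk%s.png"%sys.argv[1],im)
b=np.array([.4355,-.2335,.009])
top=W.copy()
for Rr,dz in((53,.028),(62,0),(44,.056))[:int(sys.argv[2])]:
    q=W.copy(); hi=b[2]+dz+.063; q[(W[...,2]>hi)]=np.nan
    if Rr>=53 and Rr==62: q[np.hypot(W[...,0]-b[0],W[...,1]-b[1])<.0535]=np.nan
    print(Rr);show(*held(q,Rr,b+[0,0,dz+.06],[.001,0,1]))
E
python3 chk.py 1 2; python3 at.py .5 0 .34 -10
```

```text
53
o [ 0.4347 -0.2331  0.0368] a [-0.002 -0.002  1.   ] tilt 0.2 az -147.5 err 0.9 5192 | in tool: o [  4.1  44.7 313.2] a [ 0.002 -0.001 -1.   ]
62
o [ 0.4348 -0.2336  0.0082] a [ 0.002 -0.001  1.   ] tilt 0.1 az -19.7 err 0.49 933 | in tool: o [  4.   44.2 341.8] a [-0.002 -0.001 -1.   ]
t 23.9 pos [ 0.4465 -0.2764  0.35  ] yawCW -10.1 need mm [-101.3  262.7   10. ] turn 0.1 gap 0.0187 F [ 0.4 -0.2 -0.7] j [-0.7   0.28  1.29  0.    1.57 -2.45]
```

Request:
{"method": "step_arm", "body": {
  "commands": [
    [-22,43,0,0,0.78],
    [-44,86,0,0,0.78],
    [-66,129,0,0,0.78],
    [-88,172,0,0,0.78],
    [-110,215,0,0,0.78]
  ]
}}

```text
t: 24.4
position: [0.5165, -0.0435, 0.3476]
eef_rot: [0.277, -3.125, -0.002]
force: [0.7, -0.5, -0.1]
finger_gap: 0.0192
finger_force: 0.0
```

Request:
{"method": "step_arm", "body": {
  "commands": [
    [-21,42,0,0,0.78],
    [-21,42,50,0,0.78],
    [-21,42,100,0,0.78],
    [-21,42,100,0,0.78]
  ]
}}

```text
t: 24.8
position: [0.5248, 0.0009, 0.2414]
eef_rot: [0.278, -3.11, -0.007]
force: [-0.9, -0.6, -0.9]
finger_gap: 0.0189
finger_force: 0.0
```

```bash
python3 - <<'E'
from held import *
T=Ttool();im,W=cloud("wrist");cv2.imwrite("pics/w16.png",im)
a=np.array([-.569,-.102,.816]);a/=np.linalg.norm(a)
o,a,e,n=held(W,44,np.array([.6071,.0123,.0458])+.06*a,a);show(o,a,e,n)
Yr=np.cross([0,0,1],-a*[1,1,0]);Yr/=np.linalg.norm(Yr); m=o+.05*a-.040*Yr-[0,0,.010]; print("TCP",m.round(4),"yaw",np.degrees(np.arctan2(Yr[0],Yr[1])).round(1),"need",((m-T[:3,3])@T[:3,:3]*1000).round(1))
E
python3 at.py .585 -.032 .077 -10
```

```text
o [0.6076 0.0113 0.046 ] a [-0.569 -0.108  0.815] tilt 35.4 az -169.3 err 0.8 4743 | in tool: o [-82.7  -3.7 199.4] a [ 0.588 -0.003 -0.809]
TCP [ 0.5866 -0.0334  0.0768] yaw -10.7 need [-57.7 -45.7 163.3]
t 24.85 pos [5.276e-01 1.000e-04 2.462e-01] yawCW -10.2 need mm [-52.5 -42.3 168.6] turn 0.2 gap 0.0188 F [1.2 0.6 1.4] j [-0.15  0.34  1.48  0.    1.33 -1.89]
```

Request:
{"method": "step_arm", "body": {
  "commands": [
    [-25,-22,0,0,0.77],
    [-53,-44,20,0,0.77],
    [-53,-44,65,0,0.77],
    [-53,-44,110,0,0.77],
    [-53,-44,140,0,0.77]
  ],
  "grip_force": 30
}}

```text
t: 25.35
position: [0.5909, -0.0353, 0.1096]
eef_rot: [-0.276, 3.129, 0.0]
force: [-0.3, -0.1, 0.5]
finger_gap: 0.0197
finger_force: 0.0
```

Request:
{"method": "step_arm", "body": {
  "commands": [
    [0,0,5,0,0.77],
    [0,0,10,0,0.77],
    [0,0,10,0,0.77]
  ]
}}

```text
t: 25.65
position: [0.5922, -0.0367, 0.1047]
eef_rot: [-0.276, 3.125, -0.005]
force: [-4.4, -3.2, 9.3]
finger_gap: 0.0199
finger_force: 5.3
```

```bash
python3 at.py .5866 -.0334 .0768 -10.4
```

```text
t 25.65 pos [ 0.5922 -0.0367  0.1047] yawCW -10.1 need mm [ 5.1  4.3 27.9] turn -0.3 gap 0.0199 F [-4.4 -3.2  9.3] j [-0.19  0.58  1.5  -0.    1.05 -1.94]
```

Request:
{"method": "step_arm", "body": {
  "commands": [
    [0,0,-10,0,0.77],
    [5,4,-25,0,0.77],
    [5,4,-40,0,0.77],
    [5,4,-40,0,0.77],
    [5,4,-40,0,0.77]
  ]
}}

```text
t: 26.15
position: [0.5851, -0.0312, 0.1416]
eef_rot: [-0.278, 3.127, -0.001]
force: [0.1, -0.1, -0.6]
finger_gap: 0.0194
finger_force: 0.0
```

```bash
python3 - <<'E'
from held import *
T=Ttool();im,W=cloud("wrist");cv2.imwrite("pics/w17.png",im)
for b in(0,.15,-.15):
    a=np.array([-.569,-.102+b,.816]);a/=np.linalg.norm(a)
    o,a,e,n=held(W,44,np.array([.6071,.0123,.0458])+.06*a,a);show(o,a,e,n)
    Yr=np.cross([0,0,1],-a*[1,1,0]);Yr/=np.linalg.norm(Yr); m=o+.05*a-.040*Yr-[0,0,.010]; print("TCP",m.round(4),"yaw",np.degrees(np.arctan2(Yr[0],Yr[1])).round(1),"need",((m-T[:3,3])@T[:3,:3]*1000).round(1))
E
python3 at.py .5866 -.0334 .0768 -10.4
```

```text
o [0.6073 0.0104 0.0457] a [-0.565 -0.103  0.819] tilt 35.0 az -169.7 err 0.76 11844 | in tool: o [-29.6  37.   95.1] a [ 0.574 -0.001 -0.819]
TCP [ 0.5862 -0.034   0.0766] yaw -10.3 need [-0.4 -2.9 65. ]
o [0.6073 0.0104 0.0457] a [-0.565 -0.103  0.819] tilt 35.0 az -169.7 err 0.76 11844 | in tool: o [-29.6  37.   95.1] a [ 0.574 -0.001 -0.819]
TCP [ 0.5862 -0.034   0.0766] yaw -10.3 need [-0.4 -2.9 65. ]
o [0.6073 0.0104 0.0457] a [-0.565 -0.103  0.819] tilt 35.0 az -169.7 err 0.76 11844 | in tool: o [-29.6  37.   95.1] a [ 0.573 -0.001 -0.819]
TCP [ 0.5862 -0.034   0.0766] yaw -10.3 need [-0.4 -2.9 65. ]
t 26.2 pos [ 0.5846 -0.0312  0.1407] yawCW -10.2 need mm [-1.5 -2.5 63.9] turn -0.2 gap 0.0197 F [0.2 0.4 0.3] j [-0.18  0.53  1.48  0.    1.13 -1.93]
```

View pics/w17.png

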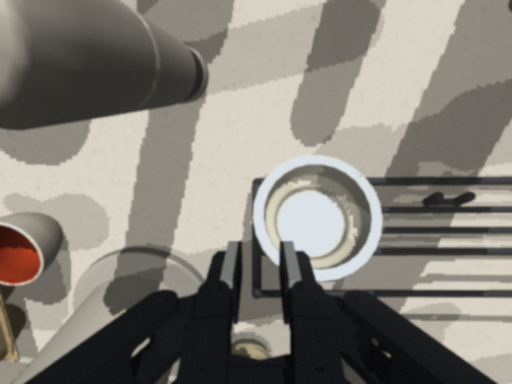

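The small cover is still seated at (317,215) and the mill is standing. The alignment need is only (-1,-2,65), so I descend again.

Request:
{"method": "step_arm", "body": {
  "commands": [
    [-1,-2,15,0,0.77],
    [-1,-2,30,0,0.77],
    [-1,-2,42,0,0.77],
    [-1,-2,50,0,0.77],
    [-1,-2,50,0,0.77]
  ]
}}

```text
t: 26.7
position: [0.5851, -0.033, 0.0888]
eef_rot: [0.278, -3.127, -0.001]
force: [-0.1, -0.2, -0.7]
finger_gap: 0.0198
finger_force: 0.0
```

Request:
{"method": "step_arm", "body": {
  "commands": [
    [0,0,5,0,0.77],
    [0,0,10,0,0.77],
    [0,0,12,0,0.77],
    [0,0,12,0,0.77]
  ]
}}

```text
t: 27.1
position: [0.5858, -0.0331, 0.0781]
eef_rot: [0.278, -3.129, -0.0]
force: [-0.7, -0.3, 0.1]
finger_gap: 0.0194
finger_force: 0.2
```

```bash
python3 at.py .5862 -.034 .0766 -10.4
```

```text
t 27.1 pos [ 0.5858 -0.0331  0.0781] yawCW -10.1 need mm [-0.2 -1.   1.5] turn -0.3 gap 0.0194 F [-0.7 -0.3  0.1] j [-0.19  0.61  1.54  0.    0.99 -1.94]
```

Request:
{"method": "step_arm", "body": {
  "commands": [
    [0,0,1,0,1],
    [0,0,1,0,1],
    [0,0,1,0,1],
    [0,0,1,0,1],
    [4,0,-5,0,1]
  ]
}}

```text
t: 27.6
position: [0.5821, -0.0338, 0.0828]
eef_rot: [0.278, -3.129, -0.0]
force: [1.6, 0.7, -1.2]
finger_gap: 0.0094
finger_force: 27.6
```

Request:
{"method": "step_arm", "body": {
  "commands": [
    [8,1,-11,0,1],
    [15,4,-23,0,1],
    [20,15,-40,0,1],
    [20,30,-70,0,1],
    [20,30,-70,0,1]
  ]
}}

```text
t: 28.1
position: [0.5584, -0.0068, 0.1582]
eef_rot: [-0.279, 3.121, -0.002]
force: [0.0, -0.5, -1.4]
finger_gap: 0.0093
finger_force: 28.0
```

```bash
python3 fit2.py 44 w18; python3 at.py .45 .25 .1 -10
```

```text
o [0.5828 0.0354 0.1266] a [-0.557 -0.109  0.823] tilt 34.6 az -168.9 err 0.78 17672 | in tool: o [-32.1  37.8  29.6] a [ 0.563 -0.01  -0.826]
o [0.5825 0.0355 0.1264] a [-0.554 -0.108  0.825] tilt 34.4 az -169.0 err 0.76 17653 | in tool: o [-31.8  37.9  29.8] a [ 0.561 -0.009 -0.828]
o [0.5826 0.0354 0.1265] a [-0.554 -0.107  0.825] tilt 34.4 az -169.0 err 0.72 17663 | in tool: o [-31.9  37.8  29.8] a [ 0.56  -0.009 -0.828]
t 28.15 pos [ 0.5578 -0.0074  0.1561] yawCW -10.2 need mm [ 60.7 272.5  55.4] turn 0.2 gap 0.0094 F [ 0.6 -0.1 -2. ] j [-0.15  0.47  1.55 -0.    1.12 -1.9 ]
```

Request:
{"method": "step_arm", "body": {
  "commands": [
    [18,45,0,0,1],
    [36,90,0,0,1],
    [54,135,0,0,1],
    [72,180,0,0,1],
    [92,225,0,0,1]
  ]
}}

```text
t: 28.65
position: [0.4253, 0.1982, 0.1528]
eef_rot: [0.276, -3.129, 0.0]
force: [0.8, 0.7, -1.2]
finger_gap: 0.0089
finger_force: 29.5
```

Request:
{"method": "step_arm", "body": {
  "commands": [
    [0,4,20,0,1],
    [0,4,50,0,1],
    [0,4,80,0,1],
    [0,4,100,0,1],
    [0,4,103,0,1]
  ]
}}

```text
t: 29.15
position: [0.4243, 0.2004, 0.0481]
eef_rot: [0.277, -3.124, 0.002]
force: [0.8, -1.1, 0.3]
finger_gap: 0.0091
finger_force: 30.2
```

```bash
python3 at.py .4263 .2015 .0432 -10.2
```

```text
t 29.15 pos [0.4243 0.2004 0.0481] yawCW -10.1 need mm [-2.1  0.8  4.9] turn -0.1 gap 0.0091 F [ 0.8 -1.1  0.3] j [ 0.28  0.49  1.9  -0.    0.76 -1.47]
```

Request:
{"method": "step_arm", "body": {
  "commands": [
    [0,0,4,0,1],
    [0,0,8,0,1],
    [0,0,8,0,0.89],
    [0,0,8,0,0.88],
    [0,0,8,0,0.875]
  ]
}}

```text
t: 29.65
position: [0.4286, 0.2008, 0.045]
eef_rot: [-0.277, 3.123, -0.0]
force: [0.8, -7.7, 11.8]
finger_gap: 0.0107
finger_force: 7.9
```

Request:
{"method": "step_arm", "body": {
  "commands": [
    [-4,0,-2,0,0.87],
    [-8,0,-2,0,0.87],
    [-12,0,-2,0,0.87],
    [-16,0,-2,0,0.87],
    [-16,0,-2,0,0.87]
  ]
}}

```text
t: 30.15
position: [0.4426, 0.2044, 0.0443]
eef_rot: [-0.278, 3.128, 0.0]
force: [0.2, -2.0, 3.6]
finger_gap: 0.0109
finger_force: 2.5
```

```bash
python3 fit2.py 44 w19; python3 at.py .45 .25 .1 -10
```

```text
o [0.452  0.2429 0.0067] a [-0.251 -0.042  0.967] tilt 14.7 az -170.4 err 0.74 17994 | in tool: o [-16.3  36.3  37.6] a [ 0.254  0.003 -0.967]
o [0.452  0.2427 0.0067] a [-0.251 -0.04   0.967] tilt 14.8 az -170.9 err 0.71 17995 | in tool: o [-16.2  36.1  37.6] a [ 0.254  0.005 -0.967]
o [0.452  0.2431 0.0067] a [-0.25  -0.043  0.967] tilt 14.7 az -170.3 err 0.71 17997 | in tool: o [-16.3  36.4  37.6] a [ 0.253  0.002 -0.967]
t 30.2 pos [0.4424 0.2043 0.0443] yawCW -10.2 need mm [-15.6  43.6 -55.7] turn 0.2 gap 0.0109 F [ 1.4 -0.4  3.2] j [ 0.28  0.52  1.85 -0.    0.77 -1.47]
```

Request:
{"method": "step_arm", "body": {
  "commands": [
    [-5,0,0,0,0.87],
    [-10,0,1,0,0.87],
    [-14,0,1,0,0.87],
    [-14,0,1,0,0.87],
    [-14,0,1,0,0.83]
  ]
}}

```text
t: 30.7
position: [0.4554, 0.2066, 0.0431]
eef_rot: [0.278, -3.129, 0.0]
force: [0.7, -0.6, 0.4]
finger_gap: 0.0145
finger_force: 0.0
```

```bash
python3 fit2.py 44 w20; python3 at.py .45 .25 .1 -10
```

```text
o [0.4524 0.2427 0.0005] a [-0.009 -0.001  1.   ] tilt 0.5 az -175.6 err 0.58 17319 | in tool: o [-3.5 36.1 42.6] a [ 0.01   0.001 -1.   ]
o [0.4525 0.2427 0.0005] a [-0.012 -0.001  1.   ] tilt 0.7 az -176.2 err 0.59 17307 | in tool: o [-3.6 36.1 42.6] a [ 0.013  0.001 -1.   ]
o [4.522e-01 2.428e-01 4.000e-04] a [-0.008 -0.003  1.   ] tilt 0.5 az -160.5 err 0.6 17317 | in tool: o [-3.3 36.2 42.7] a [ 0.009 -0.001 -1.   ]
t 30.75 pos [0.4553 0.2066 0.0431] yawCW -10.1 need mm [ -2.3  43.7 -56.9] turn 0.1 gap 0.0145 F [-0.1 -0.7  1.1] j [ 0.27  0.54  1.82  0.    0.79 -1.48]
```

Request:
{"method": "step_arm", "body": {
  "commands": [
    [-4,-2,1,0,0.83],
    [-4,-2,1,0,0.83],
    [-4,-2,1,0,1],
    [-4,-2,1,0,1],
    [-4,-2,1,0,1]
  ],
  "grip_force": 40
}}

```text
t: 31.25
position: [0.46, 0.2054, 0.0426]
eef_rot: [-0.278, 3.129, 0.0]
force: [-1.5, -1.2, 3.9]
finger_gap: 0.008
finger_force: 41.0
```

Request:
{"method": "step_arm", "body": {
  "commands": [
    [0,0,0,0,1],
    [0,0,-10,0,1],
    [0,0,-30,0,1],
    [0,0,-60,0,1],
    [0,0,-60,0,1]
  ]
}}

```text
t: 31.75
position: [0.4621, 0.2061, 0.1058]
eef_rot: [-0.277, 3.123, 0.002]
force: [1.0, -0.2, -1.7]
finger_gap: 0.008
finger_force: 40.7
```

```bash
python3 fit2.py 44 w21; python3 at.py .4346 -.2335 .36 -10.2
```

```text
o [0.4559 0.2408 0.0628] a [-0.019  0.026  0.999] tilt 1.8 az 125.7 err 0.67 18179 | in tool: o [-1.  35.4 41.2] a [ 0.01   0.029 -1.   ]
o [0.4557 0.2409 0.0629] a [-0.018  0.023  1.   ] tilt 1.7 az 128.5 err 0.67 18184 | in tool: o [-0.8 35.5 41.2] a [ 0.01   0.026 -1.   ]
o [0.4556 0.2409 0.0628] a [-0.016  0.027  1.   ] tilt 1.8 az 120.3 err 0.64 18187 | in tool: o [-0.7 35.6 41.2] a [ 0.007  0.03  -1.   ]
t 31.8 pos [0.461  0.2057 0.104 ] yawCW -10.1 need mm [ 102.4 -427.6 -256.6] turn -0.1 gap 0.0078 F [-0.   0.3 -1.7] j [ 0.27  0.45  1.76  0.    0.93 -1.48]
```

Request:
{"method": "step_arm", "body": {
  "commands": [
    [0,0,-45,0,1],
    [0,0,-90,0,1],
    [0,0,-135,0,1],
    [0,0,-180,0,1],
    [0,0,-225,0,1]
  ]
}}

```text
t: 32.3
position: [0.4593, 0.2052, 0.328]
eef_rot: [0.278, -3.127, 0.001]
force: [1.4, 1.0, -1.9]
finger_gap: 0.0078
finger_force: 40.6
```

Request:
{"method": "step_arm", "body": {
  "commands": [
    [10,-45,-25,0,1],
    [20,-90,-25,0,1],
    [30,-135,-25,0,1],
    [40,-180,-25,0,1],
    [50,-225,-25,0,1]
  ]
}}

```text
t: 32.8
position: [0.4496, -0.0265, 0.3512]
eef_rot: [0.278, -3.128, -0.001]
force: [0.8, -0.1, -0.8]
finger_gap: 0.0077
finger_force: 40.6
```

Request:
{"method": "step_arm", "body": {
  "commands": [
    [10,-45,0,0,1],
    [20,-90,0,0,1],
    [30,-135,0,0,1],
    [40,-180,0,0,1],
    [52,-225,0,0,1]
  ]
}}

```text
t: 33.3
position: [0.4383, -0.2573, 0.351]
eef_rot: [0.278, -3.128, -0.003]
force: [0.1, 0.8, -1.1]
finger_gap: 0.0078
finger_force: 40.7
```

Request:
{"method": "step_arm", "body": {
  "commands": [
    [0,-13,0,0,1],
    [0,-13,45,0,1],
    [0,-13,90,0,1],
    [0,-13,135,0,1],
    [0,-13,165,0,1]
  ]
}}

```text
t: 33.8
position: [0.4397, -0.2665, 0.1833]
eef_rot: [0.278, -3.126, -0.007]
force: [0.2, 0.0, -0.8]
finger_gap: 0.0077
finger_force: 40.7
```

Request:
{"method": "step_arm", "body": {
  "commands": [
    [0,0,0,0,1],
    [0,0,0,0,1]
  ]
}}

```text
t: 34.0
position: [0.4414, -0.268, 0.1875]
eef_rot: [0.278, -3.129, -0.001]
force: [-0.1, -0.5, -0.6]
finger_gap: 0.0078
finger_force: 40.7
```

```bash
python3 two.py 44 53 "[.4348,-.2333,.037]" .0355 w22;python3 at.py .4346 -.2335 .107 -10.2
```

```text
o [ 0.4349 -0.2334  0.1444] a [-0.015  0.031  0.999] tilt 1.9 az 115.5 err 0.62 18144 | in tool: o [ 0.8 35.9 44.2] a [ 0.008  0.031 -0.999]
o [ 0.4339 -0.2343  0.0371] a [-0.035 -0.024  0.999] tilt 2.4 az -145.9 err 1.64 7054 | in tool: o [  2.1  35.4 151.5] a [ 0.037 -0.019 -0.999]
need tool mm [ 2.4 -1.  79.3]
t 34.05 pos [ 0.442  -0.2686  0.1886] yawCW -10.2 need mm [ 1.2 36.  81.6] turn -0.0 gap 0.0081 F [-0.1 -0.3 -0.6] j [-0.69  0.37  1.61  0.    1.16 -2.44]
```

Request:
{"method": "step_arm", "body": {
  "commands": [
    [0,0,20,0,1],
    [0,0,40,0,1],
    [0,0,55,0,1],
    [0,0,65,0,1],
    [0,0,65,0,1]
  ]
}}

```text
t: 34.55
position: [0.4413, -0.2684, 0.1225]
eef_rot: [-0.278, 3.129, -0.0]
force: [0.2, 0.8, -1.1]
finger_gap: 0.0081
finger_force: 40.7
```

Request:
{"method": "step_arm", "body": {
  "commands": [
    [0,0,0,0,1],
    [0,0,0,0,1]
  ]
}}

```text
t: 34.75
position: [0.4418, -0.2689, 0.1235]
eef_rot: [-0.278, 3.128, -0.002]
force: [0.1, -0.2, -1.3]
finger_gap: 0.0081
finger_force: 40.7
```

```bash
python3 two.py 44 53 "[.4348,-.2333,.037]" .0355 w23
```

```text
o [ 0.4356 -0.2346  0.0803] a [-0.016  0.033  0.999] tilt 2.1 az 115.0 err 0.69 18149 | in tool: o [-0.1 34.8 43. ] a [ 0.008  0.034 -0.999]
o [ 0.4312 -0.2347  0.0365] a [-0.036 -0.014  0.999] tilt 2.2 az -158.8 err 3.3 7879 | in tool: o [ 4.4 35.5 86.8] a [ 0.036 -0.009 -0.999]
need tool mm [ 5.5  0.5 15.8]
```

View pics/w23.png

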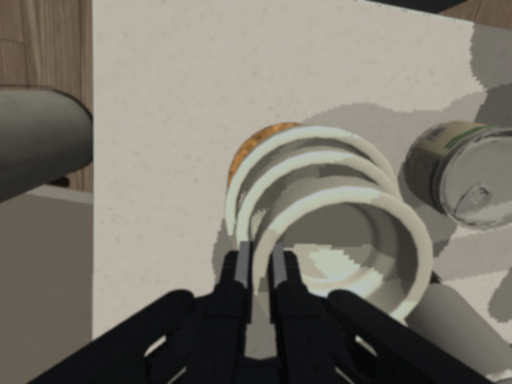

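The three rims are nested at (312,190), (320,200) and (343,255), concentric along the viewing slant. About 15 mm are left, so I lower and release.

Request:
{"method": "step_arm", "body": {
  "commands": [
    [0,1,5,0,1],
    [0,1,10,0,1],
    [0,1,13,0,1],
    [0,1,15,0,1],
    [0,1,16,0,1]
  ]
}}

```text
t: 35.3
position: [0.4412, -0.268, 0.1067]
eef_rot: [-0.278, 3.129, -0.002]
force: [-0.6, -2.4, 8.5]
finger_gap: 0.0078
finger_force: 43.5
```

Request:
{"method": "step_arm", "body": {
  "commands": [
    [0,0,1,0,1],
    [0,0,1,0,0.9],
    [0,0,1,0,0.86],
    [0,0,1,0,0.79],
    [0,0,1,0,0.79]
  ]
}}

```text
t: 35.8
position: [0.4409, -0.2672, 0.1051]
eef_rot: [0.278, -3.129, -0.001]
force: [-0.6, 0.6, -0.1]
finger_gap: 0.0179
finger_force: 0.0
```

Request:
{"method": "step_arm", "body": {
  "commands": [
    [0,0,0,0,0.79],
    [0,0,-15,0,0.79],
    [0,0,-50,0,0.79],
    [0,0,-100,0,0.79],
    [0,0,-150,0,0.79]
  ]
}}

```text
t: 36.3
position: [0.4405, -0.2669, 0.2564]
eef_rot: [0.278, -3.128, -0.002]
force: [0.8, -0.7, 0.7]
finger_gap: 0.0179
finger_force: 0.0
```

Request:
{"method": "step_arm", "body": {
  "commands": [
    [0,0,-50,0,0.79],
    [0,0,-90,0,0.79],
    [0,0,-90,0,0.79],
    [0,0,-90,0,0.79]
  ]
}}

```text
t: 36.7
position: [0.441, -0.2674, 0.3456]
eef_rot: [-0.278, 3.128, -0.001]
force: [-0.7, -0.6, -0.1]
finger_gap: 0.0179
finger_force: 0.0
```

```bash
python3 chk.py 2 3
```

```text
53
o [ 0.4237 -0.2449  0.0644] a [0.005 0.023 1.   ] tilt 1.3 az 77.7 err 1.12 2374 | in tool: o [ 12.5  24.6 280. ] a [-0.008  0.023 -1.   ]
62
o [ 0.4348 -0.2337  0.0081] a [ 0.002 -0.001  1.   ] tilt 0.1 az -20.1 err 0.51 961 | in tool: o [ -0.5  33.5 336.3] a [-0.001  0.    -1.   ]
44
o [ 0.431  -0.2322  0.0643] a [-0.013 -0.005  1.   ] tilt 0.8 az -159.8 err 1.06 4455 | in tool: o [  3.1  35.8 280.1] a [ 0.015 -0.001 -1.   ]
```

View pics/chk2.png

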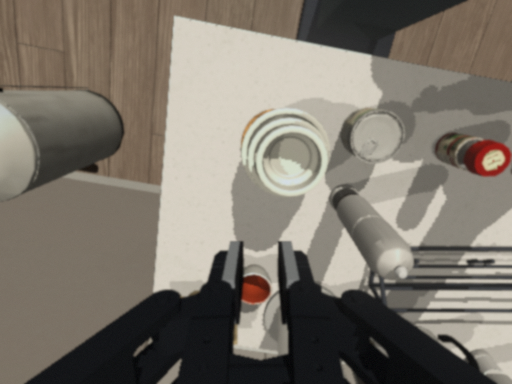

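The stack stands concentric at (287,155), with the smallest at z = 0.064 (56 mm above the largest). The mill, tin, jar and cup are all in place.

```bash
python3 -c "
from station import arm
print(arm.finish_job())"
```

```text
the job is handed in; nothing more can be done
None
```

I put the three covers away as one level, nested, hollow-up stack on the trivet (largest, medium, smallest) and handed the job in at about 37 s. The final camera fit put the largest about 5 mm from the trivet's centre and the smallest within 5 mm of its axis at the right height; the medium could not be measured once covered, and the hand-in gave no verdict.

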